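# Load the cartridge feeder of the analyser

### The arm

A 6-joint arm with a two-finger parallel gripper is mounted at the origin on a cart in front of the work surface, level with it; the furniture and walls round the work are solid. World frame = base frame: x ahead of the robot, y to its left, z up, the work surface at z = 0. Lengths are in m, angles in rad, forces in N, time in s.
With the tool pointing down it reaches from about 0.25 to 0.725 m from the base axis. Payload 4 kg.
Tool frame: the origin (TCP) lies on the centre line of the jaws, within the pads' length; the fingertips stand 22 mm ahead of it and the grasp point (between the pads) lies 3 mm ahead of it; z points along the fingers, y is the line along which they close (so a half turn about z gives the same grasp; the last joint's range is limited). The gripper opens to 85 mm and grips with 20 to 120 N. Pads are 22 mm wide; open, the fingers measure 114 mm over their backs; the gripper's body (76 mm by 85 mm) begins 54 mm behind the grasp point. The pads swing forward as they close: fully open they stand 13 mm farther back than shut.
Start: joints at [-1.302, 0.241, 0.005, 1.335, 0, 1.571], TCP at [0.133, -0.482, 0.253] pointing down, gripper open.
Joint ranges: [-2.72, 2.72], [-1.05, 1.87], [-1.09, 1.28], [-1.99, 2.15], [-1.42, 1.44], [-3.14, 3.14]. Speed limits (rad/s): [2.79, 2.79, 3.14, 3.14, 3.14, 3.14].

### API

Orientations are given as a unit quaternion [x, y, z, w].
In Python, from workcell import bot gives the robot as it stands.
- The arm moves only by the shell command python3 -m inch 'ROWS'. ROWS is JSON, one flat list of numbers, 7 for each row, row after row: the shift along the world's x, y, z in mm, then the turn, a rotation vector about the world's x, y, z in rad, then the opening in per cent of the stroke, from 0 (shut) to 100 (fully open). A call has 1 to 8 rows; each row is the pose to reach, as a shift and turn from the pose commanded when the call began; what a row does not reach only later rows make up. A row lasts 1/12 s, in which the tool goes at most 41.7 mm and 7.16 degrees, less where a joint would pass 70% of its speed; a pose out of reach is approached as far as the arm can. A call with a gripper value outside its range is refused whole. The fingers move at their own pace and stop on an object; the grip force is fixed at half the most. Time passes only in rows, so rows that repeat a pose let the fingers close. It gives the time, the measured TCP pose, the force, the opening and the grip force at its end, in the units of the state.
- bot.get_obs(): the state, without advancing time (a new reading comes with each control period).
- bot.camera(name): name is "scene" or "top" or "wrist"; returns the picture (420x560x3 uint8, blue, green, red); there is no depth.
- bot.camera_info(name): a dict with "intrinsics" (3x3 intrinsics, pixels), "camera_from_world" (4x4, takes a point from world to camera coordinates); the wrist camera has in their place "hand_eye" (4x4, takes a point from camera to tool coordinates, whose origin is the TCP and whose axes are the flange's). Camera axes: x right, y down, z forward; pixel columns grow to the right and rows downward; lengths in m; the calibration is good to about 2 mm. A picture is of the moment at which its call begins: read the wrist's pose just before it. camera_info takes no time and is no camera call.
- bot.job_done(): hands the job in; it is judged then, once.
Trained networks look in the newest picture that a camera, given by its name, has taken for a name from the list of things; names that differ only in an ending like _2 or _b are one class to them, and where a whole thing is asked for, a point or a joint stands for the part that bears it (a point fixed in the world has none). Each returns a list of dicts, best first, with "confidence" (0 to 1); they miss things now and then, are a little off and sometimes report something else, mostly with a low value. They report only what shows in the picture. A call takes as long as a camera call.
- bot.silhouettes(camera, target): "mask" (420x560 bool, what is visible of it) and "uv" ([column, row] in pixels, amid what is visible of it).
- bot.spot_point(camera, target): "uv" ([column, row] in pixels: a listed point, or the origin of a listed thing).
The state is a dict: "clock": time; "joint_pos": joint angles; "joint_vel": joint speeds; "tau": joint torques, N m; "eef_pos": TCP position; "tool_rot": TCP orientation; "ft_force": force on the tool from outside, world axes, zero at the start; "ft_torque": the same for the moment, N m; "grip_width": finger opening in m; "grasp_force": force on a finger pad.
Only numpy, scipy, OpenCV 4.12 (cv2) and the standard library are available. Lean on these libraries where they do the work, as an engineer would, in place of code of your own. Each camera call takes 0.05 s, during which the arm holds its last target. There are 200 camera calls.

### The job

Get the cartridge feeder ready: raise its stiff blue lid by the bar and leave it leaning a little back, at 110 degrees from shut. Then pile all the reagent cartridges that lie on the worktop into its well, every one with the orange dot facing up (turn over those that lie face down), pressing the spring-loaded platform down as the pile grows until the top cartridge is flush with the feeder's deck. Leave the timer, the petri dish and the tape roll where they are.

Things in the scene. Friction and masses are not known exactly. Their poses are not given: they have to be found in the camera images.
- feeder: white box on a grey foot, fixed, 75 (own x) x 91 mm (own y), flat top (deck) 120 mm high; origin under its centre; own x from front (dark window) to back (hinge). Its well, 47.5 (x) x 63.5 mm (y), takes cartridges flat, 60 mm side along y, either way round. Grey guides rise 12 mm round the mouth, flaring to 55 x 71 mm; at the y ends only in the corners, 33 mm free between. Place and yaw vary
- deck (a point): centre of the well's mouth, at the height of the deck (120 mm). Mind the surroundings: a tall microscope stands behind and left of the feeder (from about x = 0.5 back, y = -0.03 leftward, up to 0.6 m high), a monitor from about x = 0.85 back; the worktop begins at x = 0.43 and is free to the right, where the cartridges lie
- platform (a joint): how far the platform in the well has sunk, m: at 0 its top is level with the deck; bottom stop 0.100. It slides stiffly (about 4 N friction), its spring roughly balances the pile: a cartridge's weight alone hardly sinks it, and it stays where it is pushed and never comes back up. Press near the middle of the top cartridge with 5 N or more, down to the height wanted
- lid (a joint): angle of the feeder's lid, rad: 0 shut (flat over the well), 1.92 is 110 degrees (20 back from upright), 2.6 the stop. The hinge is stiff (about 0.25 N m) and stays at any angle; it starts between 0 and 0.25
- lid_hinge (a point): centre of the lid's hinge axis, 46 mm behind the well's centre and 16 mm above the deck; the axis runs along the feeder's own y, and the bar swings about it upward and back
- lid_bar (a point): middle of the lid's handle, a round steel bar 12 mm thick, 76 mm long, parallel to the feeder's own y, 120 mm from the hinge axis and 36 mm ahead of the lid's front edge, on two thin rods at its ends. Pinch it from above across its thickness; it turns between the fingers as the lid swings. With the lid shut it is 144 mm above the worktop, 36 mm in front of the feeder's front face
- cartridge_1: reagent cartridge: slate-grey block, 44 (own x) x 60 (own y) x 24 mm (own z), about 60 to 115 g, origin at its centre; own +z leaves its marked face, which has a white label with an orange dot of 24 mm; the other face is plain slate with five small brass strips. It lies on the worktop on a large face, either way up; may be absent
- cartridge_2: reagent cartridge: slate-grey block, 44 (own x) x 60 (own y) x 24 mm (own z), about 60 to 115 g, origin at its centre; own +z leaves its marked face, which has a white label with an orange dot of 24 mm; the other face is plain slate with five small brass strips. It lies on the worktop on a large face, either way up; may be absent
- cartridge_3: reagent cartridge: slate-grey block, 44 (own x) x 60 (own y) x 24 mm (own z), about 60 to 115 g, origin at its centre; own +z leaves its marked face, which has a white label with an orange dot of 24 mm; the other face is plain slate with five small brass strips. It lies on the worktop on a large face, either way up; may be absent
- cartridge_4: reagent cartridge: slate-grey block, 44 (own x) x 60 (own y) x 24 mm (own z), about 60 to 115 g, origin at its centre; own +z leaves its marked face, which has a white label with an orange dot of 24 mm; the other face is plain slate with five small brass strips. It lies on the worktop on a large face, either way up; may be absent
- timer: white lab timer, 66 x 62 x 22 mm, origin under its centre; leave it where it is
- petri_2: clear petri dish, 61 mm across, 14 mm high, origin under its centre; leave it where it is
- tape_roll: roll of cream tape lying flat, 75 mm across, 19 mm high, origin under its centre; leave it where it is

How it is judged:
By the outcome, as a careful person would: the job done as asked, in the order asked, and still so for the second after the job is handed in, with the robot touching nothing.
Of cartridge_1, cartridge_2, cartridge_3 only 1 to 3 are there at a start; the rules pass over those that are not, and their reading is None.
At some moment in a run one of cartridge_1, cartridge_2, cartridge_3, cartridge_4 may be knocked a few centimetres aside while the robot is not near it.
Once in a run the grip may slacken for a moment while it holds something.
It also fails if it takes over 210 s, if anything falls off the work surface, if the arm or the gripper's body presses on something with over 40 N, if the wrist force passes 120 N, or if a joint passes its speed limit or range.

## Working session

There is one attempt and no reset: what is moved stays moved. The work goes in short steps, Python scripts to look and compute and a shell command to move; the robot and the scene stay as the last step left them, time stands still between calls to the robot, and variables do not carry over. Pictures are saved under pics/ and viewed, at most 14 in all, crops included, and the job is handed in when it is done.

```bash
ls; mkdir -p pics
cat > h.py <<'E'
import numpy as np, cv2
from workcell import bot
from scipy.spatial.transform import Rotation as R
def info(n):
    i=bot.camera_info(n); K=np.array(i["intrinsics"])
    if "camera_from_world" in i: T=np.array(i["camera_from_world"])
    else:
        o=bot.get_obs(); W=np.eye(4); W[:3,:3]=R.from_quat(o["tool_rot"]).as_matrix(); W[:3,3]=o["eef_pos"]
        T=np.linalg.inv(W@np.array(i["hand_eye"]))
    return K,T
def back(n,uv,z):
    K,T=info(n); d=T[:3,:3].T@np.linalg.inv(K)@np.array([uv[0],uv[1],1.]); c=-T[:3,:3].T@T[:3,3]
    return c+d*(z-c[2])/d[2]
def proj(n,p):
    K,T=info(n); q=K@(T[:3,:3]@np.array(p)+T[:3,3]); return q[:2]/q[2]
def state():
    o=bot.get_obs(); print('t %.2f'%o["clock"],'p',np.round(o["eef_pos"],4),'R',np.round(R.from_quat(o["tool_rot"]).as_matrix().ravel(),3),'F',np.round(o["ft_force"],1),'w %.4f'%o["grip_width"],'g %.1f'%o["grasp_force"],'q',np.round(o["joint_pos"],2))
def rect(mask,n,z):
    # minimum-area rect of mask back-projected on plane z
    c=max(cv2.findContours(mask.astype(np.uint8),0,1)[0],key=cv2.contourArea)[:,0]
    P=np.array([back(n,u,z)[:2] for u in c],np.float32)*1000
    (cx,cy),(w,h),a=cv2.minAreaRect(P)
    if w>h: a+=90; w,h=h,w   # a = direction of short side in deg
    return round(cx,1),round(cy,1),round(w,1),round(h,1),round((a+90)%180-90,1)
E
python3 - <<'E'
from h import *
state()
for n in("scene","top"):
    im=bot.camera(n); cv2.imwrite(f"pics/{n}0.png",im)
    for t,z in(("cartridge_1",.024),("timer",.022),("petri_2",.014),("tape_roll",.019),("feeder",.12)):
        for r in bot.silhouettes(n,t):
            print(n,t,round(r["confidence"],2),np.round(r["uv"]),r["mask"].sum(),rect(r["mask"],n,z))
    for t,z in(("deck",.12),("lid_hinge",.136),("lid_bar",.15)):
        for r in bot.spot_point(n,t): print(n,t,round(r["confidence"],2),np.round(r["uv"],1),np.round(back(n,r["uv"],z),4))
E
```

```text
pics
t 0.00 p [ 0.1326 -0.4815  0.2524] R [ 0.964  0.266 -0.001  0.266 -0.964  0.002 -0.    -0.002 -1.   ] F [-0.3  0.2 -0. ] w 0.0854 g 0.0 q [-1.3   0.24  0.    1.34 -0.    1.57]
scene cartridge_1 0.69 [359. 232.] 333 (443.0, -263.0, 77.2, 80.2, -15.8)
scene cartridge_1 0.54 [326. 214.] 145 (565.9, -257.7, 39.5, 87.3, 49.3)
scene cartridge_1 0.53 [357. 208.] 222 (559.6, -379.8, 60.6, 91.6, 18.3)
scene timer 0.98 [242. 280.] 425 (483.9, 129.0, 62.5, 76.5, 49.6)
scene tape_roll 0.95 [211. 303.] 615 (462.5, 235.1, 76.4, 96.2, 53.5)
scene feeder 0.88 [304. 230.] 2245 (454.9, -61.9, 125.3, 316.3, 51.6)
scene deck 0.89 [302.1 211.6] [ 0.5142 -0.1016  0.12  ]
scene lid_hinge 0.79 [296.4 201.1] [ 0.548  -0.1106  0.136 ]
scene lid_hinge 0.32 [242.3 281.1] [0.346  0.2207 0.136 ]
scene lid_bar 0.73 [312.  210.5] [ 0.4608 -0.0885  0.15  ]
top cartridge_1 0.83 [345. 206.] 348 (589.6, -262.0, 48.3, 63.6, 6.3)
top cartridge_1 0.74 [401. 244.] 351 (478.0, -424.6, 44.3, 65.1, 24.8)
top cartridge_1 0.7 [390. 211.] 352 (575.7, -399.5, 47.8, 65.8, 12.7)
top cartridge_1 0.57 [350. 254.] 349 (453.8, -276.1, 46.4, 62.9, -14.8)
top timer 0.63 [215. 244.] 456 (497.6, 117.2, 62.1, 64.1, -39.6)
top petri_2 0.82 [331. 168.] 331 (700.6, -231.4, 56.4, 57.5, 88.0)
top tape_roll 0.6 [182. 255.] 372 (468.1, 227.6, 69.0, 75.9, -1.3)
top feeder 0.62 [289. 233.] 1360 (499.3, -97.0, 90.7, 132.1, 73.2)
top deck 0.61 [176.  253.2] [0.4667 0.1998 0.12  ]
top deck 0.59 [291.5 230.9] [ 0.5183 -0.1059  0.12  ]
top lid_bar 0.71 [282.7 261.3] [ 0.4397 -0.0809  0.15  ]
top lid_bar 0.19 [390.2 210.4] [ 0.5635 -0.3613  0.15  ]
```

Run:
```python
import cv2
a=cv2.imread("pics/top0.png")[140:300,150:430]; cv2.imwrite("pics/t0c.png",cv2.resize(a,None,fx=2.85,fy=2.85,interpolation=2))
a=cv2.imread("pics/scene0.png")[150:330,190:430]; cv2.imwrite("pics/s0c.png",cv2.resize(a,None,fx=3.3,fy=3.3,interpolation=2))
```

```text
(no output)
```

View pics/t0c.png

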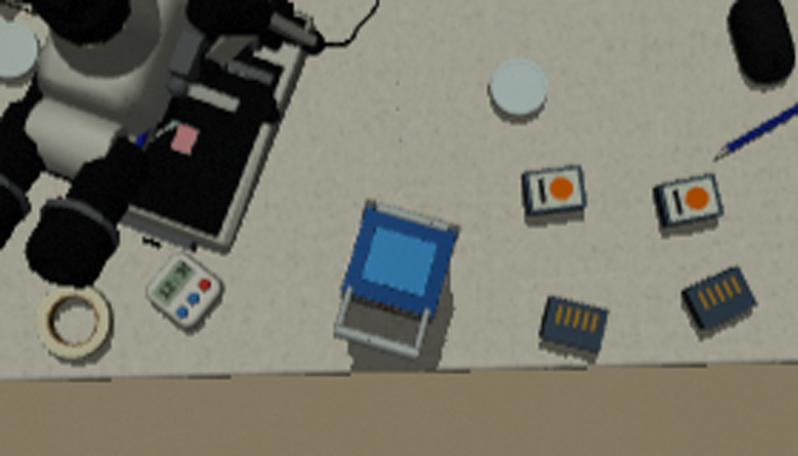

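View pics/s0c.png

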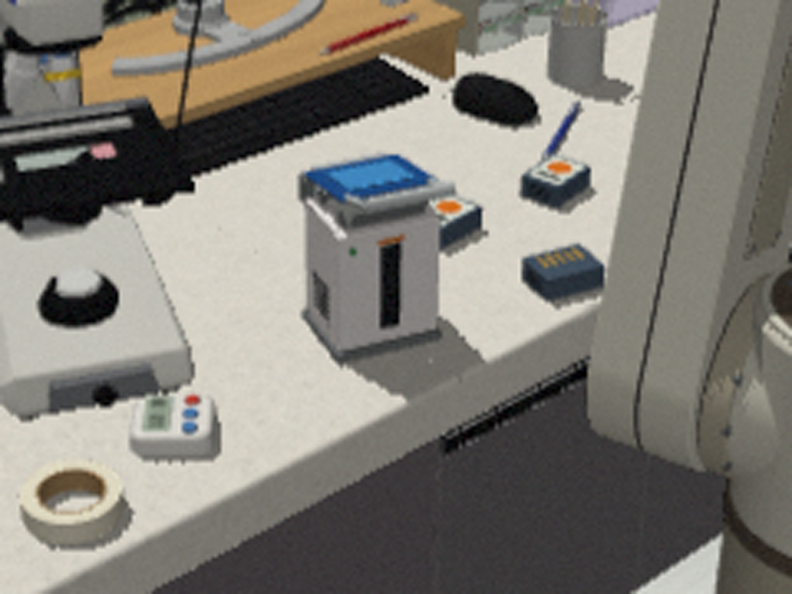

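Four cartridges: two face up at about (590,-262) and (576,-400), two face down (brass strips) at about (454,-276) and (478,-425). The feeder is at about (516,-104) with yaw about -17°. I'll move the wrist camera over the feeder next.

```bash
python3 -m inch '[40,48,20,0,0,0.12,35, 80,96,40,0,0,0.24,35, 110,140,60,0,0,0.36,35, 150,180,80,0,0,0.48,35, 150,190,100,0,0,0.6,35, 150,190,120,0,0,0.72,35, 150,190,130,0,0,0.84,35, 150,190,130,0,0,0.96,35]'
python3 -m inch '[30,35,0,0,0,0.06,35, 60,70,0,0,0,0.06,35, 90,105,0,0,0,0.06,35, 120,140,0,0,0,0.06,35, 140,170,0,0,0,0.06,35, 140,175,0,0,0,0.06,35, 140,175,0,0,0,0.06,35]'
python3 - <<'E'
from h import *
state(); print(np.round(bot.camera_info("wrist")["hand_eye"],3))
im=bot.camera("wrist"); cv2.imwrite("pics/w1.png",im)
for t,z in(("deck",.12),("lid_hinge",.136),("lid_bar",.15)):
    for r in bot.spot_point("wrist",t): print(t,round(r["confidence"],2),np.round(r["uv"],1),np.round(back("wrist",r["uv"],z),4))
E
```

```text
clock: 1.57
eef_pos: [0.2856, -0.2907, 0.3889]
tool_rot: [0.814, 0.581, 0.001, 0.005]
ft_force: [0.3, -1.0, -0.3]
grip_width: 0.03
grasp_force: 0.0
clock: 2.15
eef_pos: [0.4244, -0.1141, 0.3829]
tool_rot: [0.798, 0.603, 0.0, -0.001]
ft_force: [0.2, -1.1, 0.1]
grip_width: 0.0297
grasp_force: 0.0
t 2.15 p [ 0.4244 -0.1141  0.3829] R [ 0.273  0.962 -0.     0.962 -0.273  0.001  0.001 -0.001 -1.   ] F [ 0.2 -1.1  0.1] w 0.0297 g 0.0 q [-0.26  0.1   0.17  1.64  0.    1.58]
[[ 0.    -0.955 -0.298  0.076]
 [ 1.     0.    -0.001 -0.001]
 [ 0.001 -0.298  0.955 -0.122]
 [ 0.     0.     0.     1.   ]]
deck 0.96 [356.9 137.9] [ 0.5067 -0.1053  0.12  ]
lid_hinge 0.94 [406.6 138.4] [ 0.5534 -0.1184  0.136 ]
lid_hinge 0.74 [420.4 220.3] [ 0.5521 -0.2121  0.136 ]
lid_bar 0.84 [297.5 137.3] [ 0.4446 -0.0847  0.15  ]
```

View pics/w1.png

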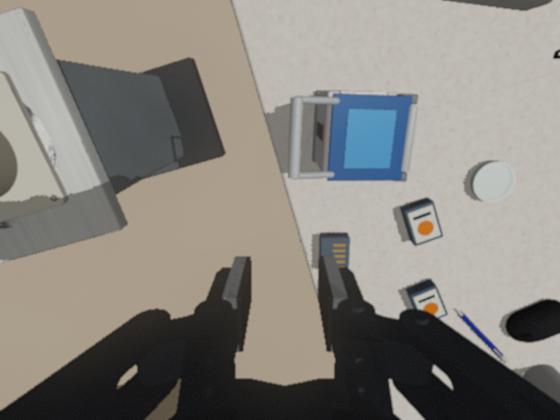

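The wrist view shows the lid nearly shut. The bar is vertical in the image at column ~296, rows 97–180, and the hinge is at column ~410. Next I triangulate.

```bash
cat >> h.py <<'E'
def tri(uvs):
    A=[];b=[]
    for n,uv in uvs:
        K,T=info(n); P=K@T[:3]
        for k in(0,1): r=P[k]-uv[k]*P[2]; r=r/np.linalg.norm(r[:3]); A.append(r[:3]); b.append(-r[3])
    A=np.array(A);b=np.array(b); x=np.linalg.lstsq(A,b,rcond=None)[0]; return x,(A@x-b)
E
python3 - <<'E'
from h import *
print('bar',tri([("scene",(312,210.5)),("wrist",(297.5,137.3)),("top",(282.7,261.3))]))
print('hinge',tri([("scene",(296.4,201.1)),("wrist",(406.6,138.4))]))
print('deck',tri([("scene",(302.1,211.6)),("wrist",(356.9,137.9))]))
for z in(.145,.16,.17):print(z,back("wrist",(297,97),z),back("wrist",(294,180),z), back("wrist",(296,138),z),back("top",(282.7,261.3),z))
print(back("wrist",(413,95),.138),back("wrist",(408,180),.138))
E
```

```text
bar (array([ 0.44395762, -0.08012749,  0.16045402]), array([ 0.00543274, -0.00044902, -0.00145262, -0.00310256, -0.00087166,
       -0.00404674]))
hinge (array([ 0.55600926, -0.11937985,  0.12976159]), array([ 1.34516858e-03,  8.08554989e-05,  6.38597067e-04, -1.14711614e-03]))
deck (array([ 0.5089816 , -0.10307786,  0.12165506]), array([ 4.56625890e-03, -4.35201722e-05,  1.99497938e-03, -4.03044106e-03]))
0.145 [ 0.45458164 -0.04758959  0.145     ] [ 0.42915988 -0.12696141  0.145     ] [ 0.44293707 -0.08554872  0.145     ] [ 0.43958002 -0.08084765  0.145     ]
0.16 [ 0.45409674 -0.04745354  0.16      ] [ 0.42973415 -0.12351839  0.16      ] [ 0.44293733 -0.08383113  0.16      ] [ 0.43988191 -0.08090197  0.16      ]
0.17 [ 0.45377346 -0.04736284  0.17      ] [ 0.430117   -0.12122304  0.17      ] [ 0.4429375  -0.08268607  0.17      ] [ 0.44008316 -0.08093819  0.17      ]
[ 0.5664841  -0.07812804  0.138     ] [ 0.54624146 -0.16265121  0.138     ]
```

```bash
python3 -m inch '[18,31,-40,0,0,-0.02,35, 18,31,-80,0,0,-0.02,35, 18,31,-120,0,0,-0.02,35, 18,31,-150,0,0,-0.02,35, 18,31,-150,0,0,-0.02,35]'
python3 - <<'E'
from h import *
state(); im=bot.camera("wrist"); cv2.imwrite("pics/w2.png",im)
for t,z in(("deck",.12),("lid_hinge",.136),("lid_bar",.16)):
    for r in bot.spot_point("wrist",t): print(t,round(r["confidence"],2),np.round(r["uv"],1),np.round(back("wrist",r["uv"],z),4))
E
```

```text
clock: 2.77
eef_pos: [0.4341, -0.086, 0.2257]
tool_rot: [0.806, 0.592, -0.006, -0.006]
ft_force: [-2.1, 0.7, -0.5]
grip_width: 0.03
grasp_force: 0.0
t 2.77 p [ 0.4341 -0.086   0.2257] R [ 0.3    0.954 -0.016  0.954 -0.3    0.003 -0.002 -0.017 -1.   ] F [-2.1  0.7 -0.5] w 0.0300 g 0.0 q [-0.2   0.15 -0.18  1.26 -0.    1.68]
deck 0.95 [404.6 202.2] [ 0.5206 -0.106   0.12  ]
lid_hinge 0.73 [484.1 208.9] [ 0.5691 -0.1214  0.136 ]
lid_bar 0.77 [301.5 225.5] [ 0.4528 -0.0879  0.16  ]
```

View pics/w2.png

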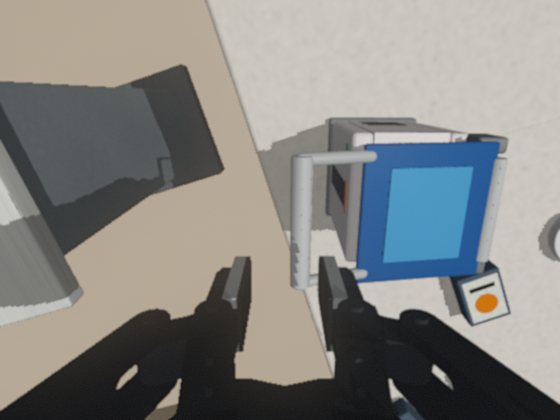

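```bash
python3 -m inch '[0,0,0,0,0,0,35, 0,0,0,0,0,0,35, 0,0,0,0,0,0,35]'
python3 - <<'E'
from h import *
state(); im=bot.camera("wrist"); cv2.imwrite("pics/w2b.png",im)
for t,zz in(("deck",[.12]),("lid_hinge",[.136]),("lid_bar",[.144,.15,.16,.17])):
    for r in bot.spot_point("wrist",t): print(t,round(r["confidence"],2),np.round(r["uv"],1),*[np.round(back("wrist",r["uv"],z),4) for z in zz])
E
```

```text
clock: 3.22
eef_pos: [0.442, -0.0865, 0.2352]
tool_rot: [0.806, 0.593, 0.001, 0.001]
ft_force: [-0.2, 0.5, -0.0]
grip_width: 0.03
grasp_force: 0.0
t 3.22 p [ 0.442  -0.0865  0.2352] R [ 0.298  0.955  0.004  0.955 -0.298 -0.001  0.     0.004 -1.   ] F [-0.2  0.5 -0. ] w 0.0300 g 0.0 q [-0.19  0.15 -0.16  1.26 -0.    1.68]
lid_hinge 0.69 [460.3 206.6] [ 0.5531 -0.1129  0.136 ]
lid_bar 0.82 [288.4 222.9] [ 0.4425 -0.0873  0.144 ] [ 0.4431 -0.0852  0.15  ] [ 0.4441 -0.0817  0.16  ] [ 0.445  -0.0781  0.17  ]
```

```bash
python3 -m inch '[1,3,-25,0,0,0,35, 1,3,-50,0,0,0,35, 1,3,-74,0,0,0,35, 1,3,-74,0,0,0,35, 1,3,-74,0,0,0,35, 1,3,-74,0,0,0,0, 1,3,-74,0,0,0,0, 1,3,-74,0,0,0,0]'
python3 - <<'E'
from h import *
state()
E
```

```text
clock: 4.08
eef_pos: [0.4432, -0.0833, 0.1609]
tool_rot: [0.805, 0.593, 0.001, 0.001]
ft_force: [0.1, -0.8, 1.3]
grip_width: 0.0099
grasp_force: 58.4
t 4.08 p [ 0.4432 -0.0833  0.1609] R [ 0.298  0.955  0.003  0.955 -0.298 -0.001  0.     0.004 -1.   ] F [ 0.1 -0.8  1.3] w 0.0099 g 58.4 q [-0.19  0.21 -0.29  1.07 -0.    1.69]
```

Run:
```python
import numpy as np
u=np.array([.955,-.298]);f0=np.radians(10.5)
for d in (18,26,34,42,50,58,66,74,82,90,98,106,113.8):
    f=np.radians(d); s=120*(np.cos(f0)-np.cos(f)); print(d,np.round(np.r_[s*u,120*(np.sin(f)-np.sin(f0))]))
```

```text
18 [ 4. -1. 15.]
26 [10. -3. 31.]
34 [18. -6. 45.]
42 [28. -9. 58.]
50 [ 39. -12.  70.]
58 [ 52. -16.  80.]
66 [ 66. -21.  88.]
74 [ 81. -25.  93.]
82 [ 97. -30.  97.]
90 [113. -35.  98.]
98 [129. -40.  97.]
106 [144. -45.  93.]
113.8 [159. -50.  88.]
```

```bash
python3 -m inch '[2,-1,7,0,0,0,0, 4,-1,15,0,0,0,0, 7,-2,23,0,0,0,0, 10,-3,31,0,0,0,0, 14,-4,38,0,0,0,0, 18,-6,45,0,0,0,0, 18,-6,45,0,0,0,0, 18,-6,45,0,0,0,0]'
python3 - <<'E'
from h import *
state()
im=bot.camera("scene"); cv2.imwrite("pics/s3.png",im)
for t in("lid_bar","lid_hinge"):
    for r in bot.spot_point("scene",t): print(t,round(r["confidence"],2),np.round(r["uv"],1))
print(proj("scene",[.461,-.0893,.203]))
E
```

```text
clock: 4.75
eef_pos: [0.4617, -0.0893, 0.2057]
tool_rot: [0.805, 0.593, 0.002, 0.001]
ft_force: [5.6, 0.3, -1.3]
grip_width: 0.01
grasp_force: 58.9
t 4.75 p [ 0.4617 -0.0893  0.2057] R [ 0.297  0.955  0.004  0.955 -0.297 -0.     0.001  0.004 -1.   ] F [ 5.6  0.3 -1.3] w 0.0100 g 58.9 q [-0.19  0.21 -0.17  1.19  0.    1.68]
lid_hinge 0.95 [297.6 204.2]
[312.44071707 192.29968041]
```

```bash
python3 -m inch '[10,-3,13,0,0,0,0, 21,-6,25,0,0,0,0, 34,-10,35,0,0,0,0, 48,-15,43,0,0,0,0, 63,-19,48,0,0,0,0, 79,-24,52,0,0,0,0, 79,-24,52,0,0,0,0, 79,-24,52,0,0,0,0]';  python3 -m inch '[8,-3,1,0,0,0,0, 16,-5,1,0,0,0,0, 24,-8,1,0,0,0,0, 32,-10,0,0,0,0,0, 32,-10,0,0,0,0,0, 32,-10,0,0,0,0,0]'
python3 - <<'E'
from h import *
state()
for n in("scene","top"):
    im=bot.camera(n); cv2.imwrite(f"pics/{n}4.png",im)
    for t in("lid_bar","lid_hinge"):
        for r in bot.spot_point(n,t): print(n,t,round(r["confidence"],2),np.round(r["uv"],1))
cv2.imwrite("pics/s4c.png",cv2.resize(cv2.imread("pics/scene4.png")[110:290,200:440],None,fx=3.3,fy=3.3,interpolation=2))
E
```

```text
clock: 5.57
eef_pos: [0.5387, -0.1136, 0.2586]
tool_rot: [0.806, 0.593, 0.0, 0.001]
ft_force: [-1.6, -0.2, 8.9]
grip_width: 0.0101
grasp_force: 59.0
clock: 6.07
eef_pos: [0.5702, -0.1235, 0.2571]
tool_rot: [0.806, 0.593, -0.001, 0.0]
ft_force: [-0.3, -1.0, 3.8]
grip_width: 0.0103
grasp_force: 62.3
t 6.07 p [ 0.5702 -0.1235  0.2571] R [ 0.298  0.955 -0.     0.955 -0.298 -0.001 -0.001 -0.    -1.   ] F [-0.3 -1.   3.8] w 0.0103 g 62.3 q [-0.21  0.41  0.25  1.41 -0.    1.66]
scene lid_bar 0.75 [292.5 160.2]
scene lid_bar 0.39 [356.4 207.1]
scene lid_hinge 0.74 [295.3 201.6]
```

View pics/s4c.png

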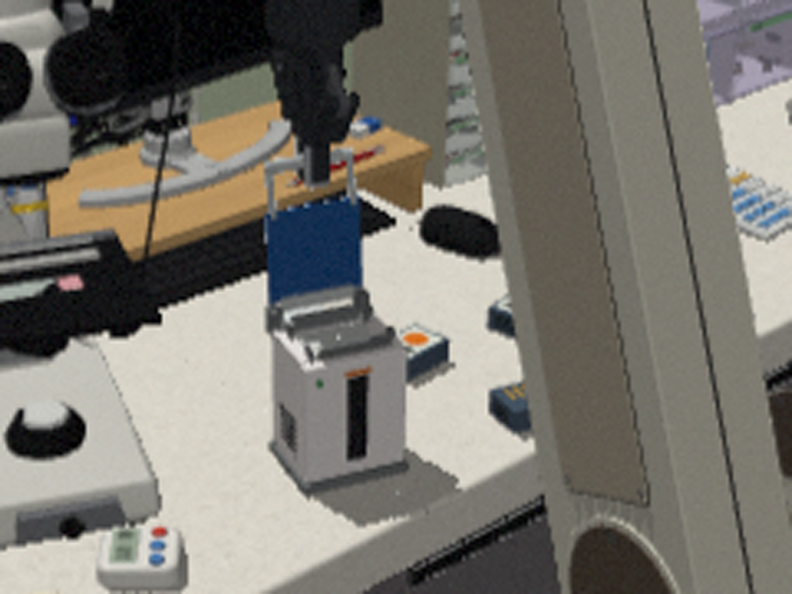

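Run:
```python
import numpy as np
from scipy.optimize import least_squares
P=np.array([[443.2,-83.3,160.9],[461.7,-89.3,205.7],[538.7,-113.6,258.6],[570.2,-123.5,257.1]])
u=np.array([.955,-.298]); q=np.c_[P[:,:2]@u,P[:,2]]
r=least_squares(lambda c:np.hypot(*(q-c).T)-120,[560,136]);print(r.x,r.fun)
c=r.x
print("angles",np.degrees(np.arctan2(q[:,1]-c[1],c[0]-q[:,0])))
f=np.radians(113.8);t=np.array([c[0]-120*np.cos(f),c[1]+120*np.sin(f)]);d=t-q[-1];print(d[0]*u,d[1])
# nominal z
print(c[0]*u)
```

```text
[566.34761975 138.83122936] [ 0.30961075 -0.68786285  1.11922742 -0.78425637]
angles [10.56979521 34.08708827 81.4360173  97.22649189]
[31.92474782 -9.96185848] -8.47361049537298
[ 540.86197686 -168.77159068]
```

```bash
python3 -m inch '[8,-3,-1,0,0,0,0, 16,-5,-3,0,0,0,0, 24,-8,-6,0,0,0,0, 32,-10,-9,0,0,0,0, 32,-10,-9,0,0,0,0, 32,-10,-9,0,0,0,0, 32,-10,-9,0,0,0,0, 32,-10,-9,0,0,0,0]'
python3 - <<'E'
from h import *
state()
E
```

```text
clock: 7.03
eef_pos: [0.6026, -0.1336, 0.2467]
tool_rot: [0.806, 0.593, -0.001, 0.0]
ft_force: [-1.8, -4.4, -1.7]
grip_width: 0.0101
grasp_force: 62.7
t 7.03 p [ 0.6026 -0.1336  0.2467] R [ 0.298  0.955 -0.001  0.955 -0.298 -0.001 -0.001 -0.001 -1.   ] F [-1.8 -4.4 -1.7] w 0.0101 g 62.7 q [-0.22  0.48  0.34  1.43 -0.    1.66]
```

```bash
python3 -m inch '[0,0,0,0,0,0,35, 0,0,0,0,0,0,35, 0,0,0,0,0,0,35, 0,0,30,0,0,0,35, 0,0,70,0,0,0,35, 0,0,110,0,0,0,35, -30,-30,140,0,0,0,100, -60,-60,140,0,0,0,100]';python3 -m inch '[-20,-35,0,0,0,0,100, -40,-70,0,0,0,0,100, -60,-105,0,0,0,0,100, -60,-120,0,0,0,0,100, -60,-120,0,0,0,0,100, -60,-120,0,0,0,0,100, -60,-120,0,0,0,0,100]'
python3 - <<'E'
from h import *
state()
for n in("scene","top","wrist"):
    im=bot.camera(n); cv2.imwrite(f"pics/{n}5.png",im)
    for t in("lid_bar","lid_hinge","deck"):
        for r in bot.spot_point(n,t): print(n,t,round(r["confidence"],2),np.round(r["uv"],1),np.round(back(n,r["uv"],.12 if t=='deck' else .136),4))
    for r in bot.silhouettes(n,"cartridge_1"): print(n,round(r["confidence"],2),np.round(r["uv"]),r["mask"].sum(),rect(r["mask"],n,.024))
print(proj("scene",[.602,-.133,.246]),proj("top",[.602,-.133,.246]))
a=cv2.resize(cv2.imread("pics/scene5.png")[110:270,220:370],None,fx=2.8,fy=2.8,interpolation=2)
b=cv2.resize(cv2.imread("pics/wrist5.png"),(560,448))[:448,:375]
b=cv2.resize(cv2.imread("pics/wrist5.png"),(375,281));b=cv2.copyMakeBorder(b,0,167,0,0,0)
cv2.imwrite("pics/c5.png",np.hstack([a,b[:448]]))
E
```

```text
clock: 7.7
eef_pos: [0.552, -0.1848, 0.3915]
tool_rot: [0.804, 0.595, 0.004, 0.004]
ft_force: [-0.3, -2.3, 0.2]
grip_width: 0.053
grasp_force: 0.0
clock: 8.28
eef_pos: [0.4899, -0.3054, 0.3864]
tool_rot: [0.805, 0.593, 0.001, -0.0]
ft_force: [-0.0, -0.2, 0.6]
grip_width: 0.0853
grasp_force: 0.0
t 8.28 p [ 0.4899 -0.3054  0.3864] R [ 0.297  0.955  0.001  0.955 -0.297  0.001  0.001  0.    -1.   ] F [-0.  -0.2  0.6] w 0.0853 g 0.0 q [-0.56  0.4   0.57  1.74  0.    1.31]
scene lid_bar 0.73 [284.8 161.5] [ 0.7825 -0.266   0.136 ]
scene lid_hinge 0.56 [297.9 200.9] [ 0.5462 -0.1145  0.136 ]
scene deck 0.95 [302.8 207.9] [ 0.5288 -0.1173  0.12  ]
scene 0.71 [326. 213.] 159 (571.3, -262.1, 42.2, 88.3, 53.2)
scene 0.52 [359. 205.] 212 (567.6, -380.2, 50.7, 103.7, 42.2)
scene 0.5 [359. 235.] 245 (445.7, -252.8, 50.9, 91.9, 44.7)
top lid_bar 0.6 [302.  191.3] [ 0.6211 -0.136   0.136 ]
top lid_bar 0.52 [391.1 211.8] [ 0.5612 -0.3673  0.136 ]
top lid_hinge 0.96 [292.9 217.8] [ 0.5516 -0.1101  0.136 ]
top lid_hinge 0.47 [214.9 240.7] [0.4966 0.0943 0.136 ]
top deck 0.84 [290.4 229.5] [ 0.5221 -0.1031  0.12  ]
top deck 0.3 [175.7 253.4] [0.4662 0.2006 0.12  ]
top 0.87 [344. 209.] 322 (591.2, -262.1, 45.3, 62.6, 5.8)
top 0.84 [390. 208.] 288 (576.4, -397.0, 47.8, 63.5, 8.1)
top 0.57 [350. 254.] 314 (454.9, -275.5, 41.8, 64.6, -19.7)
wrist lid_bar 0.63 [418.4  54.8] [ 0.6482 -0.2343  0.136 ]
wrist lid_bar 0.27 [299.2 234.4] [ 0.4829 -0.3807  0.136 ]
wrist deck 0.38 [257.2 144.1] [ 0.468  -0.2713  0.12  ]
wrist 0.8 [300. 233.] 1281 (478.2, -424.9, 47.8, 65.6, 23.0)
wrist 0.75 [360. 198.] 1363 (576.5, -399.3, 45.5, 66.3, 10.7)
wrist 0.63 [350. 104.] 1641 (589.9, -264.8, 45.9, 60.5, 5.4)
wrist 0.58 [254. 142.] 1479 (455.7, -278.7, 45.9, 61.1, -15.1)
[289.57386355 156.6777328 ] [303.11180399 192.01125832]
```

View pics/c5.png

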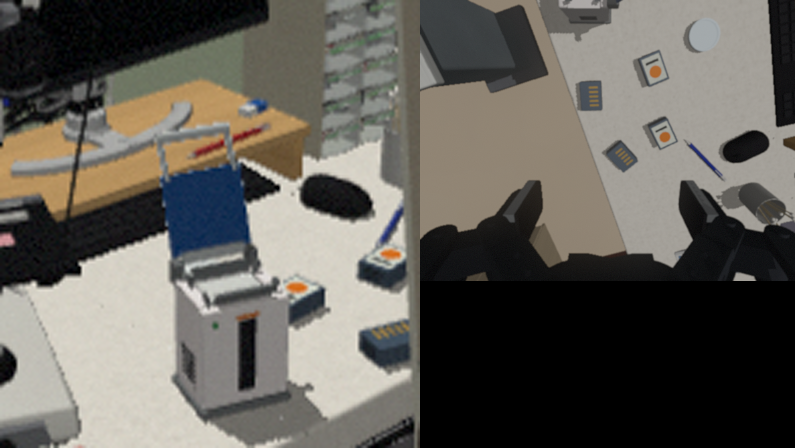

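```bash
python3 -m inch '[15,5,-10,0,0,0.124,100, 30,10,-20,0,0,0.247,100, 45,15,-30,0,0,0.37,100, 60,20,-40,0,0,0.494,100, 75,25,-60,0,0,0.617,100, 90,30,-80,0,0,0.74,100, 100,41,-100,0,0,0.863,100, 100,41,-120,0,0,0.986,100]';python3 -m inch '[0,0,-20,0,0,0.124,100, 0,0,-40,0,0,0.247,100, 0,0,-60,0,0,0.37,100, 0,0,-70,0,0,0.494,100, 0,0,-90,0,0,0.617,100, 0,0,-110,0,0,0.74,100, 0,0,-120,0,0,0.863,100, 0,0,-120,0,0,0.983,100]';python3 -m inch '[0,0,0,0,0,0,100, 0,0,0,0,0,0,100, 0,0,0,0,0,0,100]'
python3 - <<'E'
from h import *
state()
im=bot.camera("wrist"); cv2.imwrite("pics/w6.png",im)
for r in bot.silhouettes("wrist","cartridge_1"): print(round(r["confidence"],2),np.round(r["uv"]),r["mask"].sum(),rect(r["mask"],"wrist",.024))
for r in bot.spot_point("wrist","cartridge_1"): print(round(r["confidence"],2),np.round(back("wrist",r["uv"],.012),4))
E
```

```text
clock: 9.7
eef_pos: [0.5913, -0.2635, 0.2645]
tool_rot: [0.425, 0.905, 0.001, -0.0]
ft_force: [-0.7, 0.8, -0.1]
grip_width: 0.0853
grasp_force: 0.0
clock: 10.37
eef_pos: [0.5875, -0.2646, 0.1424]
tool_rot: [-0.051, 0.999, 0.001, -0.003]
ft_force: [-0.2, 0.2, -0.2]
grip_width: 0.0852
grasp_force: 0.0
clock: 10.62
eef_pos: [0.5899, -0.2656, 0.1468]
tool_rot: [-0.047, 0.999, -0.0, 0.001]
ft_force: [-0.5, 0.2, 0.3]
grip_width: 0.0853
grasp_force: 0.0
t 10.62 p [ 0.5899 -0.2656  0.1468] R [-0.996 -0.093  0.001 -0.093  0.996 -0.001 -0.001 -0.001 -1.   ] F [-0.5  0.2  0.3] w 0.0853 g 0.0 q [-0.42  0.59  0.25  1.23 -0.   -0.52]
0.86 [288.  20.] 3836 (471.6, -279.4, 30.1, 65.9, 5.4)
0.8 [50. 27.] 5991 (488.8, -419.4, 37.9, 71.8, 5.4)
0.76 [ 99. 170.] 5967 (576.0, -398.4, 46.3, 69.0, 9.4)
0.67 [284. 205.] 5048 (588.1, -265.0, 48.9, 60.3, 5.4)
0.94 [ 0.5928 -0.2626  0.012 ]
0.88 [ 0.4767 -0.4299  0.012 ]
0.74 [ 0.5789 -0.4028  0.012 ]
```

```bash
python3 -m inch '[0,2,-40,0,0,0,100, 0,2,-80,0,0,0,100, 0,2,-110,0,0,0,100, 0,2,-122,0,0,0,100, 0,2,-122,0,0,0,100, 0,2,-122,0,0,0,100]'; python3 -m inch '[0,0,0,0,0,0,40, 0,0,0,0,0,0,40, 0,0,0,0,0,0,40, 0,0,0,0,0,0,40, 0,0,30,0,0,0,40, 0,0,70,0,0,0,40]';python3 -m inch '[-10,0,40,0,0,-0.05,40, -30,10,80,0,0,-0.1,40, -50,40,110,0,0,-0.2,40, -80,80,140,0,0,-0.3,40, -100,120,170,0,0,-0.4,40, -110,160,200,0,0,-0.4,40, -120,165,220,0,0,-0.4,40, -120,165,230,0,0,-0.4,40]';python3 -m inch '[0,0,0,0,0,0,40, 0,0,0,0,0,0,40, 0,0,0,0,0,0,40]'
python3 - <<'E'
from h import *
state()
im=bot.camera("wrist"); cv2.imwrite("pics/w7.png",im)
for r in bot.spot_point("wrist","deck"): print(round(r["confidence"],2),r["uv"],np.round(back("wrist",r["uv"],.12),4))
for r in bot.spot_point("wrist","lid_hinge"): print(round(r["confidence"],2),r["uv"],np.round(back("wrist",r["uv"],.136),4))
E
```

```text
clock: 11.27
eef_pos: [0.5898, -0.2635, 0.0247]
tool_rot: [-0.048, 0.999, -0.0, 0.0]
ft_force: [-0.2, 0.9, -0.1]
grip_width: 0.0855
grasp_force: 0.0
clock: 11.77
eef_pos: [0.5866, -0.2621, 0.0915]
tool_rot: [-0.048, 0.999, 0.002, -0.004]
ft_force: [1.1, -1.0, 0.2]
grip_width: 0.0589
grasp_force: 65.9
clock: 12.43
eef_pos: [0.4674, -0.096, 0.3269]
tool_rot: [0.151, 0.989, 0.0, 0.001]
ft_force: [0.9, -0.2, -1.1]
grip_width: 0.0589
grasp_force: 70.7
clock: 12.68
eef_pos: [0.4695, -0.0985, 0.3244]
tool_rot: [0.151, 0.988, -0.0, 0.001]
ft_force: [-0.7, 0.1, -0.9]
grip_width: 0.0584
grasp_force: 70.8
t 12.68 p [ 0.4695 -0.0985  0.3244] R [-0.954  0.299  0.001  0.299  0.954 -0.001 -0.001 -0.    -1.   ] F [-0.7  0.1 -0.9] w 0.0584 g 70.8 q [-0.21  0.18  0.11  1.5  -0.    0.1 ]
0.72 [293.6, 221.5] [ 0.509  -0.1019  0.12  ]
```

View pics/w7.png

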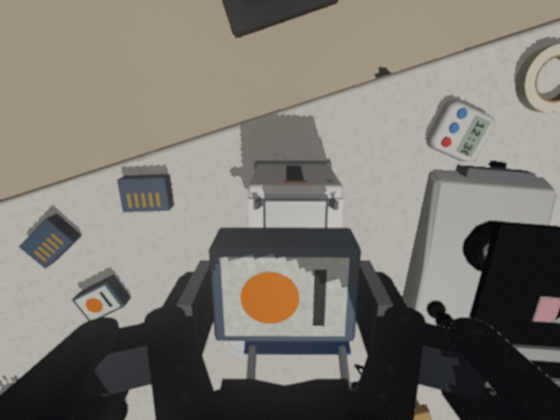

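The cartridge is held dot up. The feeder front and the well's front part show at about (295,200). I'll zoom in to refine.

Run:
```python
from h import *
a=cv2.imread("pics/w7.png")[150:240,235:360]; cv2.imwrite("pics/w7c.png",cv2.resize(a,None,fx=6,fy=6,interpolation=2))
u=np.array([.955,-.298]);v=np.array([.298,.955])
for uv,z in(((250,188),.12),((342,188),.12),((296,188),.12)): p=back("wrist",uv,z);print(uv,p[:2]@u*1000,p[:2]@v*1000)
for p in([.5125,-.1051,.12],[.509,-.102,.12]):
    p=np.array(p);U=np.r_[u,0];V=np.r_[v,0]
    print([np.round(proj("wrist",p+a*U+b*V)) for a,b in((-.0375,-.0455),(-.0375,.0455),(-.02375,-.03175),(-.02375,.03175))])
```

```text
(250, 188) 482.3273214786564 12.52793718536241
(342, 188) 482.5349682363258 100.32575937142974
(296, 188) 482.43113961610464 56.42463209969828
[array([244., 189.]), array([339., 189.]), array([259., 203.]), array([325., 203.])]
[array([246., 185.]), array([342., 184.]), array([261., 198.]), array([327., 198.])]
```

View pics/w7c.png

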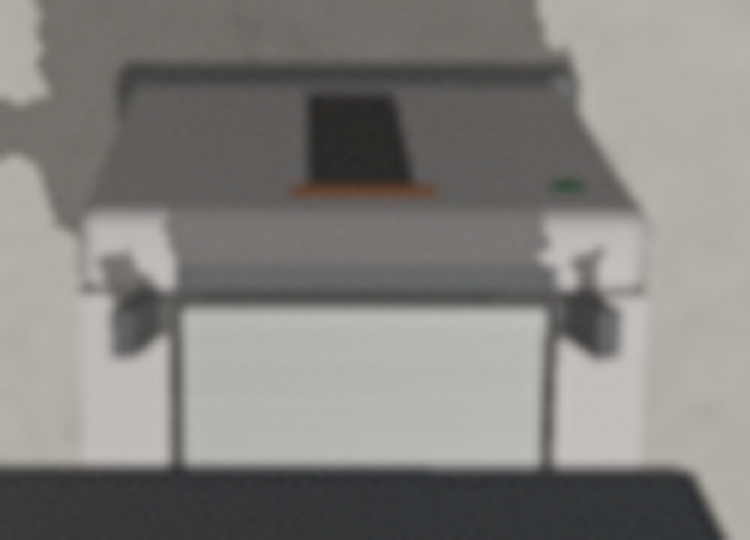

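Run:
```python
from h import *
s=bot.get_obs();p=s["eef_pos"];M=R.from_quat(s["tool_rot"]).as_matrix()
im=cv2.imread("pics/w7.png"); print([int(x.sum()) for x in im[225:360:3,285].astype(int)])
print([int(x.sum()) for x in im[225:360:3,262].astype(int)])
for uv in((285,257),(285,341),(216,300),(356,300)): print(uv,np.round(M.T@(back("wrist",uv,p[2]-.001)-p)*1000,1))
```

```text
[543, 239, 161, 163, 161, 160, 158, 164, 173, 183, 187, 445, 508, 523, 528, 536, 546, 434, 346, 348, 350, 347, 346, 344, 348, 344, 347, 343, 347, 343, 348, 357, 497, 512, 514, 517, 530, 366, 273, 169, 166, 167, 173, 348, 518]
[528, 237, 169, 166, 163, 166, 161, 170, 182, 179, 188, 492, 539, 531, 513, 505, 373, 342, 346, 341, 344, 343, 341, 338, 341, 346, 340, 340, 340, 343, 341, 339, 352, 505, 518, 520, 524, 362, 268, 175, 167, 168, 165, 373, 517]
(285, 257) [18.5  0.2  1.1]
(285, 341) [-19.8   0.2   0.9]
(216, 300) [ -0.3 -27.4   1. ]
(356, 300) [-0.4 28.6  1. ]
```

```bash
python3 -m inch '[21,-2,-40,0,0,0,40, 42,-4,-80,0,0,0,40, 42,-4,-120,0,0,0,40, 42,-4,-150,0,0,0,40, 42,-4,-160,0,0,0,40, 42,-4,-164,0,0,0,40, 42,-4,-164,0,0,0,40, 42,-4,-164,0,0,0,40]'; python3 -m inch '[0,0,-3,0,0,0,40, 0,0,-6,0,0,0,40, 0,0,-9,0,0,0,40, 0,0,-12,0,0,0,40, 0,0,-12,0,0,0,40, 0,0,-12,0,0,0,40]'
python3 - <<'E'
from h import *
state()
im=bot.camera("wrist"); cv2.imwrite("pics/w8.png",im)
E
```

```text
clock: 13.5
eef_pos: [0.5127, -0.1029, 0.162]
tool_rot: [0.152, 0.988, -0.0, 0.001]
ft_force: [0.2, 0.1, -1.1]
grip_width: 0.0587
grasp_force: 70.7
clock: 14.0
eef_pos: [0.5113, -0.1023, 0.1481]
tool_rot: [0.151, 0.988, 0.0, -0.0]
ft_force: [0.2, -0.3, -0.9]
grip_width: 0.0585
grasp_force: 70.7
t 14.00 p [ 0.5113 -0.1023  0.1481] R [-0.954  0.299 -0.     0.299  0.954  0.     0.    -0.    -1.   ] F [ 0.2 -0.3 -0.9] w 0.0585 g 70.7 q [-0.2   0.35 -0.13  1.09  0.    0.11]
```

View pics/w8.png

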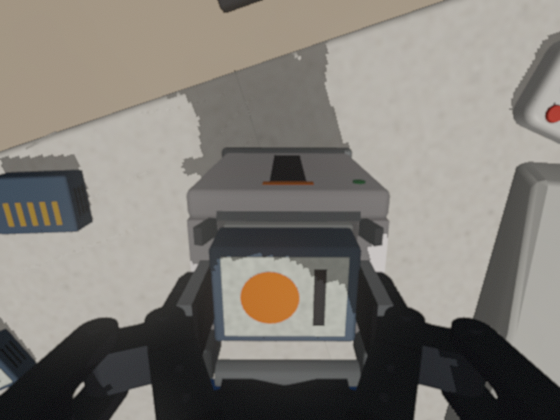

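```bash
python3 -m inch '[0,0,-2,0,0,0,40, 0,0,-2,0,0,0,95, 0,0,-2,0,0,0,95, 0,0,-2,0,0,0,95, 0,0,-2,0,0,0,95, 0,0,30,0,0,0,95, 0,0,50,0,0,0,95]';python3 -m inch '[0,0,0,0,0,0,0, 0,0,0,0,0,0,0, 0,0,0,0,0,0,0, 0,0,0,0,0,0,0, 0,0,0,0,0,0,0, 0,0,-15,0,0,0,0, 0,0,-24,0,0,0,0, 0,0,-24,0,0,0,0]'
python3 - <<'E'
from h import *
state()
im=bot.camera("wrist"); cv2.imwrite("pics/w9.png",im)
E
```

```text
clock: 14.63
eef_pos: [0.511, -0.1023, 0.1989]
tool_rot: [0.151, 0.988, 0.0, -0.001]
ft_force: [1.0, -0.4, 0.9]
grip_width: 0.0812
grasp_force: 0.0
clock: 15.3
eef_pos: [0.5095, -0.102, 0.1713]
tool_rot: [0.151, 0.988, 0.0, -0.003]
ft_force: [-0.9, -0.0, -0.1]
grip_width: 0.0004
grasp_force: 0.0
t 15.30 p [ 0.5095 -0.102   0.1713] R [-0.954  0.299 -0.006  0.299  0.954  0.001  0.006 -0.001 -1.   ] F [-0.9 -0.  -0.1] w 0.0004 g 0.0 q [-0.2   0.33 -0.09  1.16  0.    0.11]
```

View pics/w9.png

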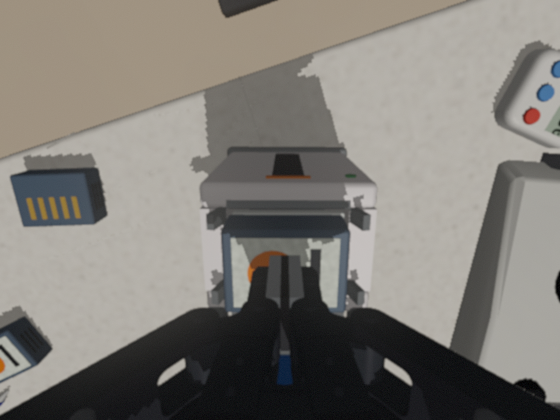

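The first cartridge sits in the guides, square and dot up, with the closed fingers over its middle. Next I press it.

```bash
python3 -m inch '[0,0,-5,0,0,0,0, 0,0,-9,0,0,0,0, 0,0,-13,0,0,0,0, 0,0,-16,0,0,0,0]'; python3 -m inch '[0,0,-3,0,0,0,0, 0,0,-6,0,0,0,0, 0,0,-9,0,0,0,0, 0,0,-12,0,0,0,0, 0,0,-12,0,0,0,0, 0,0,-12,0,0,0,0, 0,0,-12,0,0,0,0]'
python3 - <<'E'
from h import *
state()
E
```

```text
clock: 15.68
eef_pos: [0.5118, -0.1025, 0.1586]
tool_rot: [0.151, 0.988, -0.0, 0.001]
ft_force: [-1.0, 0.1, 4.2]
grip_width: -0.0002
grasp_force: 2.1
clock: 16.27
eef_pos: [0.5112, -0.1023, 0.1457]
tool_rot: [0.151, 0.988, 0.0, -0.0]
ft_force: [-0.6, -0.2, 0.8]
grip_width: 0.0004
grasp_force: 0.2
t 16.27 p [ 0.5112 -0.1023  0.1457] R [-0.954  0.299 -0.001  0.299  0.954  0.     0.001 -0.    -1.   ] F [-0.6 -0.2  0.8] w 0.0004 g 0.2 q [-0.2   0.35 -0.13  1.09  0.    0.11]
```

```bash
python3 -m inch '[0,0,-1,0,0,0,0, 0,0,-2,0,0,0,0, 0,0,-3,0,0,0,0, 0,0,-3,0,0,0,0, 0,0,-3,0,0,0,0]'
python3 - <<'E'
from h import *
state()
E
python3 -m inch '[0,0,20,0,0,0,0, 0,0,60,0,0,0,0, 0,0,100,0,0,0,50, 0,-20,130,0,0,0,100, 20,-60,130,0,0,0.1,100, 30,-100,130,0,0,0.2,100, 40,-140,130,0,0,0.3,100, 50,-180,130,0,0,0.4,100]';python3 -m inch '[5,-40,-10,0,0,0.06,100, 10,-80,-20,0,0,0.06,100, 15,-105,-40,0,0,0.06,100, 15,-115,-80,0,0,0.06,100, 15,-115,-100,0,0,0.06,100, 15,-115,-120,0,0,0.06,100, 15,-115,-120,0,0,0.06,100, 15,-115,-120,0,0,0.06,100]'
python3 - <<'E'
from h import *
state()
im=bot.camera("wrist"); cv2.imwrite("pics/w10.png",im)
for r in bot.silhouettes("wrist","cartridge_1"): print(round(r["confidence"],2),np.round(r["uv"]),r["mask"].sum(),rect(r["mask"],"wrist",.024))
for r in bot.spot_point("wrist","cartridge_1"): print(round(r["confidence"],2),np.round(back("wrist",r["uv"],.012),4))
E
```

```text
clock: 16.68
eef_pos: [0.5113, -0.1023, 0.1432]
tool_rot: [0.151, 0.988, 0.0, -0.0]
ft_force: [-1.2, 0.6, 3.7]
grip_width: -0.0001
grasp_force: 1.8
t 16.68 p [ 0.5113 -0.1023  0.1432] R [-0.954  0.299 -0.     0.299  0.954  0.     0.    -0.    -1.   ] F [-1.2  0.6  3.7] w -0.0001 g 1.8 q [-0.2   0.36 -0.13  1.08 -0.    0.11]
clock: 17.35
eef_pos: [0.5615, -0.2823, 0.2729]
tool_rot: [-0.051, 0.999, 0.0, 0.0]
ft_force: [0.9, -0.3, 0.2]
grip_width: 0.0723
grasp_force: 0.0
clock: 18.02
eef_pos: [0.575, -0.3951, 0.1509]
tool_rot: [-0.078, 0.997, 0.001, -0.002]
ft_force: [1.3, -0.4, 0.6]
grip_width: 0.0857
grasp_force: 0.0
t 18.02 p [ 0.575  -0.3951  0.1509] R [-0.988 -0.155 -0.004 -0.155  0.988  0.003  0.003  0.003 -1.   ] F [ 1.3 -0.4  0.6] w 0.0857 g 0.0 q [-0.6   0.7   0.46  1.34  0.   -0.76]
0.98 [482.  59.] 7716 (457.6, -283.1, 48.8, 67.6, -15.0)
0.77 [273. 205.] 4904 (579.0, -404.3, 48.7, 60.6, 10.3)
0.58 [259.  57.] 6672 (479.7, -430.0, 45.7, 61.2, 24.2)
0.98 [ 0.5851 -0.4047  0.012 ]
0.91 [ 0.4813 -0.4309  0.012 ]
0.6 [ 0.4566 -0.2789  0.012 ]
```

```bash
python3 -m inch '[0,0,0,0,0,0.02,100, 0,0,0,0,0,0.02,100, 0,0,0,0,0,0.02,100]'
python3 - <<'E'
from h import *
state()
im=bot.camera("wrist")
for r in bot.silhouettes("wrist","cartridge_1"): print(round(r["confidence"],2),np.round(r["uv"]),r["mask"].sum(),rect(r["mask"],"wrist",.024))
for r in bot.spot_point("wrist","cartridge_1"): print(round(r["confidence"],2),np.round(back("wrist",r["uv"],.012),4))
E
```

```text
clock: 18.42
eef_pos: [0.5766, -0.3959, 0.1547]
tool_rot: [-0.088, 0.996, -0.001, 0.001]
ft_force: [0.9, -0.1, -0.0]
grip_width: 0.0856
grasp_force: 0.0
t 18.42 p [ 0.5766 -0.3959  0.1547] R [-0.984 -0.176  0.002 -0.176  0.984 -0.001 -0.002 -0.002 -1.   ] F [ 0.9 -0.1 -0. ] w 0.0856 g 0.0 q [-0.6   0.69  0.46  1.34 -0.   -0.78]
0.95 [482.  61.] 7577 (455.5, -282.8, 48.3, 66.9, -14.7)
0.91 [277. 201.] 4812 (574.7, -403.0, 46.8, 60.2, 10.1)
0.8 [262.  56.] 6377 (477.0, -428.0, 44.8, 59.8, 24.5)
0.85 [ 0.5792 -0.4007  0.012 ]
0.74 [ 0.4769 -0.429   0.012 ]
0.64 [ 0.4549 -0.2783  0.012 ]
```

```bash
python3 -m inch '[0,-5,-40,0,0,0,100, 0,-5,-80,0,0,0,100, 0,-5,-115,0,0,0,100, 0,-5,-130,0,0,0,100, 0,-5,-130,0,0,0,100, 0,-5,-130,0,0,0,100, 0,-5,-130,0,0,0,100]'; python3 -m inch '[0,0,0,0,0,0,40, 0,0,0,0,0,0,40, 0,0,0,0,0,0,40, 0,0,0,0,0,0,40, 0,0,30,0,0,0,40, 0,0,70,0,0,0,40, 0,0,110,0,0,0,40]';python3 -m inch '[-5,20,35,0,0,-0.06,40, -10,40,70,0,0,-0.12,40, -20,75,80,0,0,-0.18,40, -30,110,80,0,0,-0.24,40, -40,145,80,0,0,-0.30,40, -45,180,80,0,0,-0.36,40, -50,215,80,0,0,-0.42,40, -55,240,80,0,0,-0.48,40]';python3 -m inch '[-5,30,0,0,0,0,40, -10,60,0,0,0,0,40, -10,60,0,0,0,0,40, -10,60,0,0,0,0,40, -10,60,0,0,0,0,40]'
python3 - <<'E'
from h import *
state()
im=bot.camera("wrist"); cv2.imwrite("pics/w11.png",im)
E
```

```text
clock: 19.15
eef_pos: [0.5773, -0.4016, 0.0252]
tool_rot: [-0.088, 0.996, -0.001, 0.001]
ft_force: [-1.0, 0.2, 0.9]
grip_width: 0.0853
grasp_force: 0.0
clock: 19.73
eef_pos: [0.5749, -0.4, 0.1331]
tool_rot: [-0.088, 0.996, 0.001, -0.001]
ft_force: [1.1, -0.9, -1.0]
grip_width: 0.0587
grasp_force: 66.1
clock: 20.4
eef_pos: [0.5202, -0.158, 0.214]
tool_rot: [0.152, 0.988, 0.0, 0.0]
ft_force: [0.6, 0.1, -0.9]
grip_width: 0.0586
grasp_force: 66.1
clock: 20.82
eef_pos: [0.5114, -0.101, 0.2138]
tool_rot: [0.151, 0.989, -0.0, 0.001]
ft_force: [0.4, 0.1, -1.2]
grip_width: 0.0584
grasp_force: 66.1
t 20.82 p [ 0.5114 -0.101   0.2138] R [-0.954  0.299  0.001  0.299  0.954 -0.001 -0.001 -0.    -1.   ] F [ 0.4  0.1 -1.2] w 0.0584 g 66.1 q [-0.19  0.3  -0.02  1.25 -0.    0.11]
```

View pics/w11.png

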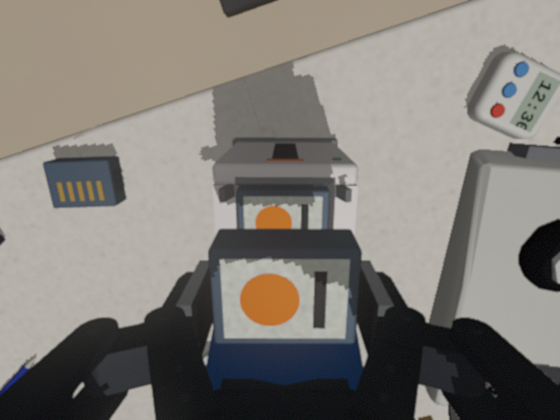

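The second cartridge is held dot up over the first, which is pressed down. Now I lower, release and press it.

```bash
python3 -m inch '[0,0,-25,0,0,0,40, 0,0,-45,0,0,0,40, 0,0,-54,0,0,0,40, 0,0,-58,0,0,0,40, 0,0,-61,0,0,0,40, 0,0,-64,0,0,0,40, 0,0,-66,0,0,0,40, 0,0,-66,0,0,0,40]'; python3 -m inch '[0,0,0,0,0,0,40, 0,0,0,0,0,0,95, 0,0,0,0,0,0,95, 0,0,0,0,0,0,95, 0,0,0,0,0,0,95, 0,0,30,0,0,0,95, 0,0,50,0,0,0,95]';python3 -m inch '[0,0,0,0,0,0,0, 0,0,0,0,0,0,0, 0,0,0,0,0,0,0, 0,0,0,0,0,0,0, 0,0,0,0,0,0,0, 0,0,-15,0,0,0,0, 0,0,-24,0,0,0,0, 0,0,-26,0,0,0,0]'; python3 -m inch '[0,0,-4,0,0,0,0, 0,0,-8,0,0,0,0, 0,0,-12,0,0,0,0, 0,0,-15,0,0,0,0]';python3 -m inch '[0,0,-4,0,0,0,0, 0,0,-8,0,0,0,0, 0,0,-11,0,0,0,0, 0,0,-11,0,0,0,0, 0,0,-11,0,0,0,0, 0,0,-11,0,0,0,0]'
python3 - <<'E'
from h import *
state()
E
```

```text
clock: 21.53
eef_pos: [0.5114, -0.1009, 0.1476]
tool_rot: [0.151, 0.988, -0.0, 0.0]
ft_force: [-0.7, -0.1, -1.0]
grip_width: 0.0584
grasp_force: 66.1
clock: 22.12
eef_pos: [0.5105, -0.1006, 0.1978]
tool_rot: [0.151, 0.988, 0.0, -0.001]
ft_force: [-0.6, -0.5, 0.6]
grip_width: 0.0815
grasp_force: 0.0
clock: 22.78
eef_pos: [0.5093, -0.1004, 0.1686]
tool_rot: [0.151, 0.988, 0.0, -0.002]
ft_force: [-0.4, 0.1, 0.3]
grip_width: 0.0
grasp_force: 0.0
clock: 23.12
eef_pos: [0.5108, -0.1007, 0.1563]
tool_rot: [0.151, 0.988, -0.0, -0.0]
ft_force: [-2.6, 0.7, 4.2]
grip_width: 0.0001
grasp_force: 2.2
clock: 23.62
eef_pos: [0.5115, -0.1008, 0.1449]
tool_rot: [0.151, 0.988, 0.0, 0.0]
ft_force: [-0.2, 0.2, -0.3]
grip_width: -0.0001
grasp_force: 0.0
t 23.62 p [ 0.5115 -0.1008  0.1449] R [-0.954  0.299  0.001  0.299  0.954 -0.    -0.001  0.    -1.   ] F [-0.2  0.2 -0.3] w -0.0001 g 0.0 q [-0.19  0.35 -0.13  1.08  0.    0.11]
```

```bash
python3 -m inch '[0,0,-1,0,0,0,0, 0,0,-2,0,0,0,0, 0,0,-2,0,0,0,0, 0,0,-2,0,0,0,0, 0,0,-2,0,0,0,0]'; python3 -m inch '[0,0,20,0,0,0,0, 0,0,60,0,0,0,0, 0,-20,90,0,0,0.02,50, 4,-60,90,0,0,0.04,100, 8,-100,90,0,0,0.04,100, 12,-140,90,0,0,0.04,100, 12,-175,80,0,0,0.04,100, 12,-195,70,0,0,0.04,100]'; python3 -m inch '[0,0,0,0.029,0.108,0,100, 0,0,0,0.058,0.216,0,100, 0,0,0,0.087,0.324,0,100, 0,0,0,0.116,0.432,0,100, 0,0,0,0.146,0.54,0,100, 0,0,0,0.175,0.648,0,100, 0,0,0,0.204,0.758,0,100, 0,0,0,0.204,0.758,0,100]'; python3 -m inch '[0,0,0,0,0,0,100, 0,0,0,0,0,0,100, 0,0,0,0,0,0,100]'
python3 - <<'E'
from h import *
state()
im=bot.camera("wrist"); cv2.imwrite("pics/w12.png",im)
for n in("wrist","top"):
  if n=="top": bot.camera(n)
  for r in bot.silhouettes(n,"cartridge_1"): print(round(r["confidence"],2),np.round(r["uv"]),r["mask"].sum(),rect(r["mask"],n,.024))
E
```

```text
clock: 24.03
eef_pos: [0.5116, -0.1008, 0.1436]
tool_rot: [0.151, 0.988, -0.0, 0.001]
ft_force: [0.8, -0.3, 2.2]
grip_width: -0.0002
grasp_force: 1.4
clock: 24.7
eef_pos: [0.523, -0.2996, 0.2129]
tool_rot: [0.133, 0.991, -0.001, 0.001]
ft_force: [0.7, -0.2, -0.9]
grip_width: 0.0722
grasp_force: 0.0
clock: 25.37
eef_pos: [0.4738, -0.2738, 0.1727]
tool_rot: [0.12, 0.923, 0.044, -0.363]
ft_force: [-0.2, 1.2, -0.4]
grip_width: 0.0854
grasp_force: 0.0
clock: 25.62
eef_pos: [0.4752, -0.2754, 0.181]
tool_rot: [0.121, 0.926, 0.042, -0.356]
ft_force: [0.4, 0.2, 0.9]
grip_width: 0.0851
grasp_force: 0.0
t 25.62 p [ 0.4752 -0.2754  0.181 ] R [-0.718  0.254 -0.648  0.195  0.967  0.163  0.669 -0.009 -0.744] F [0.4 0.2 0.9] w 0.0851 g 0.0 q [-0.45  0.98  0.84  2.15 -0.14 -0.14]
0.82 [ 87. 416.] 271 (490.2, -433.9, 7.1, 22.4, -14.6)
0.8 [554. 291.] 885 (499.0, -53.9, 16.3, 55.5, 57.4)
0.62 [278. 315.] 4134 (455.7, -279.2, 46.2, 61.2, -14.8)
0.63 [289. 235.] 380 (516.5, -100.7, 48.4, 67.1, -17.3)
0.4 [299. 206.] 810 (601.4, -127.9, 88.4, 101.6, -17.5)
```

The inward tilt runs q4 to its limit, so I'll flip by sideways tilts with the long axis radial instead. Now I return to vertical.

```bash
python3 -m inch '[0,0,0,-0.029,-0.108,0,100, 0,0,0,-0.058,-0.216,0,100, 0,0,0,-0.087,-0.324,0,100, 0,0,0,-0.116,-0.432,0,100, 0,0,0,-0.146,-0.54,0,100, 0,0,0,-0.175,-0.648,0,100, 0,0,0,-0.204,-0.758,0,100, 0,0,0,-0.204,-0.758,0,100]'; python3 -m inch '[0,0,0,0,0,0,100, 0,0,0,0,0,0,100, 0,0,0,0,0,0,100]'
python3 - <<'E'
from h import *
state()
E
```

```text
clock: 26.48
eef_pos: [0.4683, -0.2722, 0.1783]
tool_rot: [0.132, 0.991, -0.008, 0.022]
ft_force: [-2.4, 0.5, -1.4]
grip_width: 0.0855
grasp_force: 0.0
clock: 26.73
eef_pos: [0.4774, -0.2762, 0.18]
tool_rot: [0.131, 0.991, -0.009, 0.024]
ft_force: [0.8, 0.6, -0.6]
grip_width: 0.0854
grasp_force: 0.0
t 26.73 p [ 0.4774 -0.2762  0.18  ] R [-0.964  0.261  0.045  0.26   0.965 -0.024 -0.05  -0.011 -0.999] F [ 0.8  0.6 -0.6] w 0.0854 g 0.0 q [-0.53  0.35 -0.05  1.13  0.   -0.26]
```

```bash
python3 -m inch '[-22,-2,-30,0.024,0.047,0,100, -22,-2,-70,0.024,0.047,0,100, -22,-2,-110,0.024,0.047,0,100, -22,-2,-140,0.024,0.047,0,100, -22,-2,-155,0.024,0.047,0,100, -22,-2,-155,0.024,0.047,0,100, -22,-2,-155,0.024,0.047,0,100]'
python3 - <<'E'
from h import *
state()
E
```

```text
clock: 27.32
eef_pos: [0.454, -0.2774, 0.0226]
tool_rot: [0.131, 0.991, 0.001, -0.003]
ft_force: [0.3, -0.3, 0.2]
grip_width: 0.0854
grasp_force: 0.0
t 27.32 p [ 0.454  -0.2774  0.0226] R [-0.966  0.26  -0.005  0.26   0.966  0.002  0.006  0.001 -1.   ] F [ 0.3 -0.3  0.2] w 0.0854 g 0.0 q [-0.55  0.52 -0.24  0.82 -0.   -0.28]
```

```bash
python3 -m inch '[0,0,2,0,0,0,40, 0,0,2,0,0,0,40, 0,0,2,0,0,0,40, 0,0,2,0,0,0,40, 0,0,20,0,0,0,40, 10,-2,60,0,0,0.12,40, 20,-4,80,0,0,0.24,40, 30,-6,80,0,0,0.36,40]';python3 -m inch '[10,-2,0,0,0,0.12,40, 20,-4,0,0,0,0.24,40, 30,-6,0,0,0,0.36,40, 36,-6,0,0,0,0.48,40, 36,-6,0,0,0,0.60,40, 36,-6,0,0,0,0.72,40, 36,-6,0,0,0,0.84,40, 36,-6,0,0,0,0.966,40]';python3 -m inch '[0,0,-20,0,0,0,40, 0,0,-40,0,0,0,40, 0,0,-60,0,0,0,40, 0,0,-70,0,0,0,40, 0,0,-76,0,0,0,40, 0,0,-76,0,0,0,40, 0,0,-76,0,0,0,40]'
python3 - <<'E'
from h import *
state()
E
```

```text
clock: 27.98
eef_pos: [0.4865, -0.2851, 0.1103]
tool_rot: [-0.051, 0.999, -0.003, 0.003]
ft_force: [1.4, 0.1, -1.4]
grip_width: 0.0582
grasp_force: 65.4
clock: 28.65
eef_pos: [0.5189, -0.289, 0.1044]
tool_rot: [-0.509, 0.861, -0.001, -0.001]
ft_force: [-0.2, -1.0, -0.5]
grip_width: 0.0587
grasp_force: 65.4
clock: 29.23
eef_pos: [0.5195, -0.2893, 0.0289]
tool_rot: [-0.506, 0.863, -0.001, -0.001]
ft_force: [-0.5, 0.4, -0.7]
grip_width: 0.0582
grasp_force: 65.4
t 29.23 p [ 0.5195 -0.2893  0.0289] R [-0.488 -0.873 -0.    -0.873  0.488 -0.003  0.003 -0.001 -1.   ] F [-0.5  0.4 -0.7] w 0.0582 g 65.4 q [-0.51  0.61 -0.06  0.91 -0.   -1.57]
```

```bash
python3 -m inch '[0,0,30,0,0,0,40, 13,-19,30,0,0,-0.02,40, 27,-38,30,0,0,-0.04,40, 40,-56,30,0,0,-0.04,40, 40,-56,15,0,0,-0.04,40, 40,-56,0,0,0,-0.04,40, 40,-56,-4,0,0,-0.04,40, 40,-56,-4,0,0,-0.04,40]';python3 -m inch '[0,0,0,0,0,0,100, 0,0,0,0,0,0,100, 0,0,0,0,0,0,100, 0,0,0,0,0,0,100, 0,0,40,0,0,0,100, 0,0,80,0,0,0,100, 0,0,100,0,0,0,100, 0,0,100,0,0,0,100]'; python3 -m inch '[0,0,0,-0.09,0.055,0,100, 0,0,0,-0.18,0.11,0,100, 0,0,0,-0.27,0.165,0,100, 0,0,0,-0.36,0.22,0,100, 0,0,0,-0.45,0.275,0,100, 0,0,0,-0.565,0.347,0,100, 0,0,0,-0.565,0.347,0,100, 0,0,0,-0.565,0.347,0,100]'
python3 - <<'E'
from h import *
state()
bot.camera("top")
for r in bot.silhouettes("top","cartridge_1"): print(round(r["confidence"],2),np.round(r["uv"]),r["mask"].sum(),rect(r["mask"],"top",.024))
im=bot.camera("wrist"); cv2.imwrite("pics/w13.png",im)
for r in bot.silhouettes("wrist","cartridge_1"): print(round(r["confidence"],2),np.round(r["uv"]),r["mask"].sum(),rect(r["mask"],"wrist",.024))
cv2.imwrite("pics/s13.png",bot.camera("scene"))
E
```

```text
clock: 29.9
eef_pos: [0.561, -0.3471, 0.0271]
tool_rot: [-0.488, 0.873, -0.004, -0.0]
ft_force: [0.0, -1.3, 8.1]
grip_width: 0.0583
grasp_force: 69.5
clock: 30.57
eef_pos: [0.5621, -0.3469, 0.1305]
tool_rot: [-0.489, 0.872, -0.006, 0.001]
ft_force: [0.6, -1.1, 0.9]
grip_width: 0.0856
grasp_force: 0.0
clock: 31.23
eef_pos: [0.5588, -0.3429, 0.1207]
tool_rot: [-0.464, 0.824, -0.157, -0.286]
ft_force: [0.9, -0.1, 1.4]
grip_width: 0.0855
grasp_force: 0.0
t 31.23 p [ 0.5588 -0.3429  0.1207] R [-0.406 -0.854 -0.325 -0.674  0.52  -0.525  0.617  0.006 -0.787] F [ 0.9 -0.1  1.4] w 0.0855 g 0.0 q [-0.29  0.76  0.33  1.34 -0.64 -1.25]
0.71 [402. 244.] 312 (478.9, -423.6, 43.1, 61.9, 26.4)
0.59 [283. 231.] 125 (524.1, -80.3, 23.0, 47.6, 71.9)
0.55 [374. 216.] 121 (558.3, -353.8, 23.1, 52.5, 61.0)
0.75 [281. 318.] 6426 (560.2, -347.4, 45.1, 61.4, 58.4)
0.68 [316. 171.] 4728 (479.8, -427.2, 52.3, 62.4, 24.0)
```

View pics/w13.png

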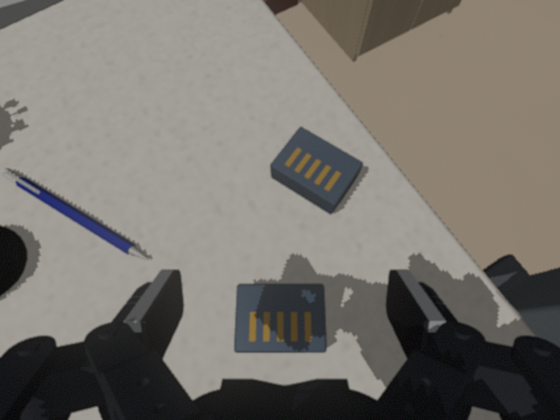

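C lies at (560,-347) and the 38° sideways tilt works. Now I grasp, lift and start the turn.

```bash
python3 -m inch '[4,1,-25,0,0,0,100, 4,1,-50,0,0,0,100, 4,1,-75,0,0,0,100, 4,1,-90,0,0,0,100, 4,1,-96,0,0,0,100, 4,1,-96,0,0,0,100, 4,1,-96,0,0,0,100]';python3 -m inch '[0,0,0,0,0,0,40, 0,0,0,0,0,0,40, 0,0,0,0,0,0,40, 0,0,0,0,0,0,40, 0,0,0,0,0,0,40]'; python3 -m inch '[0,0,20,0,0,0,40, 0,0,50,0,0,0,40, 0,0,80,0,0,0,40, 0,0,100,0,0,0,40, 0,0,100,0,0,0,40, 0,0,100,0,0,0,40]';python3 - <<'E'
from h import *
state()
E
```

```text
clock: 32.07
eef_pos: [0.563, -0.3449, 0.0289]
tool_rot: [-0.461, 0.825, -0.16, -0.285]
ft_force: [0.3, -0.4, -0.0]
grip_width: 0.085
grasp_force: 0.0
clock: 32.48
eef_pos: [0.5643, -0.3443, 0.03]
tool_rot: [-0.462, 0.825, -0.161, -0.285]
ft_force: [0.5, 2.0, 5.7]
grip_width: 0.0583
grasp_force: 64.9
clock: 32.98
eef_pos: [0.5637, -0.3441, 0.1291]
tool_rot: [-0.461, 0.825, -0.16, -0.284]
ft_force: [-0.2, 1.0, -1.2]
grip_width: 0.0581
grasp_force: 64.5
t 32.98 p [ 0.5637 -0.3441  0.1291] R [-0.413 -0.852 -0.321 -0.67   0.523 -0.527  0.617 -0.002 -0.787] F [-0.2  1.  -1.2] w 0.0581 g 64.5 q [-0.29  0.76  0.35  1.36 -0.64 -1.25]
```

```bash
python3 -m inch '[0,0,0,0.102,-0.063,0,40, 0,0,0,0.204,-0.126,0,40, 0,0,0,0.307,-0.188,0,40, 0,0,0,0.409,-0.251,0,40, 0,0,0,0.511,-0.314,0,40, 0,0,0,0.613,-0.376,0,40, 0,0,0,0.716,-0.439,0,40, 0,0,0,0.716,-0.439,0,40]'; python3 -m inch '[0,0,0,0.104,-0.064,0,40, 0,0,0,0.208,-0.127,0,40, 0,0,0,0.312,-0.191,0,40, 0,0,0,0.415,-0.255,0,40, 0,0,0,0.519,-0.318,0,40, 0,0,0,0.622,-0.382,0,40, 0,0,0,0.622,-0.382,0,40, 0,0,0,0.622,-0.382,0,40]';python3 -m inch '[0,0,0,0,0,0,40, 0,0,0,0,0,0,40, 0,0,0,0,0,0,40]'
python3 - <<'E'
from h import *
state()
E
```

```text
clock: 33.65
eef_pos: [0.5591, -0.3473, 0.1249]
tool_rot: [-0.484, 0.871, 0.045, 0.075]
ft_force: [-0.4, -0.9, -1.1]
grip_width: 0.058
grasp_force: 64.5
clock: 34.32
eef_pos: [0.5614, -0.3432, 0.1227]
tool_rot: [-0.438, 0.786, 0.216, 0.378]
ft_force: [0.4, -0.5, -0.7]
grip_width: 0.0582
grasp_force: 64.5
clock: 34.57
eef_pos: [0.5641, -0.343, 0.13]
tool_rot: [-0.442, 0.784, 0.212, 0.38]
ft_force: [-0.8, 0.4, -0.6]
grip_width: 0.058
grasp_force: 64.5
t 34.57 p [ 0.5641 -0.343   0.13  ] R [-0.32  -0.854  0.41  -0.532  0.52   0.668 -0.784 -0.004 -0.621] F [-0.8  0.4 -0.6] w 0.0580 g 64.5 q [-0.87  0.87  0.42  1.5   0.84 -2.07]
```

```bash
python3 -m inch '[0,0,-35,0,0,0,40, 0,0,-65,0,0,0,40, 0,0,-85,0,0,0,40, 0,0,-94,0,0,0,40, 0,0,-98,0,0,0,40, 0,0,-98,0,0,0,40, 0,0,-98,0,0,0,40]'; python3 -m inch '[0,0,-2,0,0,0,40, 0,0,-4,0,0,0,40, 0,0,-4,0,0,0,40, 0,0,-4,0,0,0,40]';python3 - <<'E'
from h import *
state()
E
```

```text
clock: 35.15
eef_pos: [0.5638, -0.3445, 0.0318]
tool_rot: [-0.441, 0.785, 0.212, 0.381]
ft_force: [-0.6, 0.3, -1.1]
grip_width: 0.0582
grasp_force: 64.5
clock: 35.48
eef_pos: [0.563, -0.3442, 0.0262]
tool_rot: [-0.44, 0.785, 0.213, 0.381]
ft_force: [0.3, -0.1, -1.7]
grip_width: 0.0584
grasp_force: 64.5
t 35.48 p [ 0.563  -0.3442  0.0262] R [-0.322 -0.853  0.411 -0.528  0.522  0.669 -0.785 -0.001 -0.619] F [ 0.3 -0.1 -1.7] w 0.0584 g 64.5 q [-0.87  0.98  0.36  1.33  0.84 -2.07]
```

```bash
python3 -m inch '[0,0,-1,0,0,0,40, 0,0,-2,0,0,0,40, 0,0,-2,0,0,0,40]'; python3 -m inch '[0,0,-1,0,0,0,40, 0,0,-2,0,0,0,40, 0,0,-2,0,0,0,40]';python3 - <<'E'
from h import *
state()
cv2.imwrite("pics/s14.png",bot.camera("scene"));bot.camera("wrist")
for r in bot.silhouettes("wrist","cartridge_1"): print(round(r["confidence"],2),np.round(r["uv"]),r["mask"].sum(),cv2.boundingRect(r["mask"].astype(np.uint8)))
E
```

```text
clock: 35.73
eef_pos: [0.5631, -0.3443, 0.0257]
tool_rot: [-0.439, 0.785, 0.213, 0.382]
ft_force: [-2.6, -0.3, 6.6]
grip_width: 0.0584
grasp_force: 65.1
clock: 35.98
eef_pos: [0.5631, -0.3443, 0.0256]
tool_rot: [-0.438, 0.785, 0.213, 0.383]
ft_force: [-6.8, -1.0, 13.9]
grip_width: 0.0586
grasp_force: 65.7
t 35.98 p [ 0.5631 -0.3443  0.0256] R [-0.323 -0.851  0.414 -0.524  0.525  0.671 -0.788 -0.    -0.616] F [-6.8 -1.  13.9] w 0.0586 g 65.7 q [-0.87  0.98  0.36  1.33  0.84 -2.07]
0.82 [283. 298.] 15265 (209, 242, 151, 109)
0.67 [409. 103.] 68342 (190, 0, 370, 240)
```

```bash
python3 -m inch '[0,0,3,0,0,0,40, 0,0,3,0,0,0,100, 0,0,3,0,0,0,100, 0,0,3,0,0,0,100, 0,0,3,0,0,0,100, -12,-20,21,0,0,0,100, -25,-40,40,0,0,0,100, -37,-60,60,0,0,0,100]'; python3 -m inch '[-10,-16,40,0,0,0,100, -10,-16,80,0,0,0,100, -10,-16,80,0,0,0,100, -10,-16,80,0,0,0,100]';python3 - <<'E'
from h import *
state()
im=bot.camera("wrist");cv2.imwrite("pics/w14.png",im)
for r in bot.silhouettes("wrist","cartridge_1"): print(round(r["confidence"],2),np.round(r["uv"]),r["mask"].sum(),rect(r["mask"],"wrist",.044))
for r in bot.spot_point("wrist","cartridge_1"): print(round(r["confidence"],2),np.round(back("wrist",r["uv"],.022),4),r["uv"])
bot.camera("top")
for r in bot.silhouettes("top","cartridge_1"): print(round(r["confidence"],2),np.round(r["uv"]),r["mask"].sum(),rect(r["mask"],"top",.044))
E
```

```text
clock: 36.8
eef_pos: [0.5254, -0.4034, 0.0814]
tool_rot: [-0.44, 0.784, 0.215, 0.381]
ft_force: [0.1, -1.2, -0.3]
grip_width: 0.0854
grasp_force: 0.0
clock: 37.13
eef_pos: [0.5165, -0.4219, 0.1651]
tool_rot: [-0.441, 0.785, 0.21, 0.381]
ft_force: [-0.2, 0.6, -1.2]
grip_width: 0.0852
grasp_force: 0.0
t 37.13 p [ 0.5165 -0.4219  0.1651] R [-0.32  -0.852  0.414 -0.532  0.523  0.666 -0.784 -0.007 -0.621] F [-0.2  0.6 -1.2] w 0.0852 g 0.0 q [-0.99  0.94  0.66  1.77  0.79 -2.22]
0.97 [288. 136.] 4480 (551.9, -356.3, 58.1, 77.9, -31.0)
0.59 [356.  12.] 2365 (478.3, -426.9, 20.9, 46.2, 58.5)
0.53 [440. 286.] 197 (578.1, 488.6, 57.3, 199.0, -3.5)
0.19 [484. 246.] 483 (452.3, 86.9, 40.0, 142.2, -1.9)
0.9 [ 0.5664 -0.3292  0.022 ] [287.6, 136.7]
0.68 [0.5979 0.489  0.022 ] [432.3, 278.6]
0.66 [398. 243.] 307 (477.8, -416.0, 45.9, 66.4, 24.8)
0.61 [290. 235.] 399 (515.2, -101.3, 49.8, 66.1, -16.6)
0.59 [366. 214.] 225 (569.1, -324.2, 29.0, 66.3, 59.1)
```

View pics/w14.png

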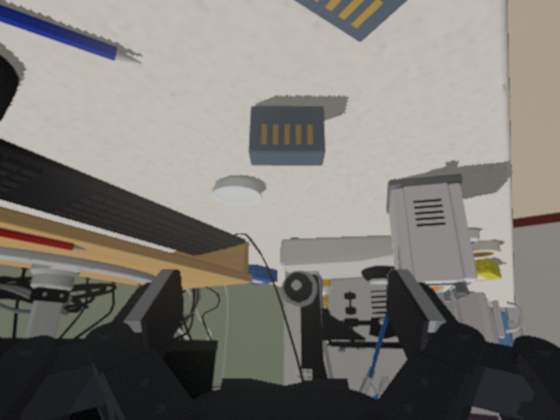

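C stands on its long side, strips facing the camera and marked face to the left, at about (570,-328). Next I tilt back to 25° and regrasp.

```bash
python3 -m inch '[0,0,15,-0.095,0.058,0,100, 5,5,15,-0.19,0.117,0,100, 10,15,15,-0.285,0.175,0,100, 15,25,15,-0.38,0.233,0,100, 20,35,5,-0.475,0.291,0,100, 28,50,0,-0.57,0.35,0,100, 28,50,-10,-0.57,0.35,0,100]'; python3 -m inch '[5,8,0,-0.095,0.058,0,100, 10,16,0,-0.19,0.117,0,100, 15,25,0,-0.285,0.175,0,100, 20,35,-5,-0.38,0.233,0,100, 25,45,-10,-0.475,0.291,0,100, 30,53,-15,-0.57,0.35,0,100, 30,53,-15,-0.57,0.35,0,100, 30,53,-15,-0.57,0.35,0,100]'; python3 -m inch '[0,0,0,0,0,0,100, 0,0,0,0,0,0,100]';python3 - <<'E'
from h import *
state()
im=bot.camera("wrist");cv2.imwrite("pics/w15.png",im)
for r in bot.silhouettes("wrist","cartridge_1"): print(round(r["confidence"],2),np.round(r["uv"]),r["mask"].sum(),rect(r["mask"],"wrist",.044))
for r in bot.spot_point("wrist","cartridge_1"): print(round(r["confidence"],2),np.round(back("wrist",r["uv"],.022),4),r["uv"])
E
```

```text
clock: 37.97
eef_pos: [0.5482, -0.3637, 0.1539]
tool_rot: [-0.49, 0.864, 0.056, 0.102]
ft_force: [0.2, -0.5, 0.9]
grip_width: 0.0851
grasp_force: 0.0
clock: 38.63
eef_pos: [0.5741, -0.3138, 0.1334]
tool_rot: [-0.48, 0.85, -0.102, -0.189]
ft_force: [1.0, -1.0, 0.7]
grip_width: 0.0857
grasp_force: 0.0
clock: 38.8
eef_pos: [0.5733, -0.318, 0.1367]
tool_rot: [-0.477, 0.852, -0.104, -0.188]
ft_force: [0.5, -0.4, 0.6]
grip_width: 0.0855
grasp_force: 0.0
t 38.80 p [ 0.5733 -0.318   0.1367] R [-0.475 -0.852 -0.221 -0.773  0.524 -0.357  0.42   0.001 -0.907] F [ 0.5 -0.4  0.6] w 0.0855 g 0.0 q [-0.33  0.69  0.33  1.32 -0.42 -1.33]
0.96 [312.  91.] 4797 (486.4, -419.5, 46.4, 56.6, 24.2)
0.91 [278. 264.] 3281 (570.5, -331.0, 24.4, 59.5, 59.4)
0.86 [ 0.5696 -0.3301  0.022 ] [279.1, 262.3]
0.59 [ 0.4805 -0.4278  0.022 ] [311.1, 92.8]
```

```bash
python3 -m inch '[2,-4,-30,0,0,0,100, 2,-4,-60,0,0,0,100, 2,-4,-85,0,0,0,100, 2,-4,-98,0,0,0,100, 2,-4,-101,0,0,0,100, 2,-4,-101,0,0,0,100, 2,-4,-101,0,0,0,100]';python3 -m inch '[0,0,0,0,0,0,40, 0,0,0,0,0,0,40, 0,0,0,0,0,0,40, 0,0,0,0,0,0,40, 0,0,0,0,0,0,40, 0,0,20,0,0,0,40, -6,-10,50,0,0,0,40, -12,-20,90,0,0,0,40]'; python3 -m inch '[0,0,0,0.102,-0.063,0,40, 0,0,0,0.204,-0.126,0,40, 0,0,0,0.307,-0.188,0,40, 0,0,0,0.409,-0.251,0,40, 0,0,0,0.511,-0.314,0,40, 0,0,0,0.613,-0.376,0,40, 0,0,0,0.716,-0.439,0,40, 0,0,0,0.716,-0.439,0,40]'; python3 -m inch '[0,0,0,0.102,-0.063,0,40, 0,0,0,0.204,-0.126,0,40, 0,0,0,0.307,-0.188,0,40, 0,0,0,0.429,-0.264,0,40, 0,0,0,0.429,-0.264,0,40, 0,0,0,0.429,-0.264,0,40, 0,0,0,0.429,-0.264,0,40]';python3 - <<'E'
from h import *
state()
E
```

```text
clock: 39.53
eef_pos: [0.5767, -0.3218, 0.0374]
tool_rot: [-0.477, 0.852, -0.106, -0.188]
ft_force: [1.1, 0.5, 0.7]
grip_width: 0.0851
grasp_force: 0.0
clock: 40.2
eef_pos: [0.562, -0.3395, 0.123]
tool_rot: [-0.479, 0.851, -0.102, -0.19]
ft_force: [-0.1, -0.7, -2.3]
grip_width: 0.0586
grasp_force: 64.7
clock: 40.87
eef_pos: [0.5605, -0.3445, 0.1237]
tool_rot: [-0.476, 0.856, 0.1, 0.175]
ft_force: [-1.3, -0.3, -2.0]
grip_width: 0.0588
grasp_force: 64.7
clock: 41.45
eef_pos: [0.5643, -0.3404, 0.1254]
tool_rot: [-0.44, 0.784, 0.214, 0.382]
ft_force: [0.1, -0.1, -0.1]
grip_width: 0.0587
grasp_force: 64.8
t 41.45 p [ 0.5643 -0.3404  0.1254] R [-0.321 -0.854  0.41  -0.527  0.52   0.672 -0.787 -0.    -0.617] F [ 0.1 -0.1 -0.1] w 0.0587 g 64.8 q [-0.87  0.87  0.41  1.5   0.84 -2.06]
```

```bash
python3 -m inch '[0,0,-35,0,0,0,40, 0,0,-65,0,0,0,40, 0,0,-82,0,0,0,40, 0,0,-90,0,0,0,40, 0,0,-92,0,0,0,40, 0,0,-92,0,0,0,40]'; python3 -m inch '[0,0,-1,0,0,0,40, 0,0,-2,0,0,0,40, 0,0,-2,0,0,0,40]'; python3 -m inch '[0,0,-1,0,0,0,40, 0,0,-2,0,0,0,40, 0,0,-2,0,0,0,40]'; python3 -m inch '[0,0,-1,0,0,0,40, 0,0,-1,0,0,0,40]'
```

```text
clock: 41.95
eef_pos: [0.565, -0.3404, 0.0353]
tool_rot: [-0.441, 0.783, 0.214, 0.383]
ft_force: [-0.1, 0.1, -1.4]
grip_width: 0.0585
grasp_force: 64.8
clock: 42.2
eef_pos: [0.5645, -0.3416, 0.0332]
tool_rot: [-0.44, 0.783, 0.213, 0.383]
ft_force: [-0.3, -0.8, -1.3]
grip_width: 0.0585
grasp_force: 64.8
clock: 42.45
eef_pos: [0.5641, -0.3414, 0.0307]
tool_rot: [-0.439, 0.784, 0.214, 0.384]
ft_force: [-0.6, -1.0, 2.7]
grip_width: 0.0587
grasp_force: 65.3
clock: 42.62
eef_pos: [0.5641, -0.3416, 0.0305]
tool_rot: [-0.439, 0.784, 0.214, 0.384]
ft_force: [-3.4, -1.0, 6.7]
grip_width: 0.0586
grasp_force: 65.7
```

```bash
python3 -m inch '[0,0,0,0,0,0,100, 0,0,0,0,0,0,100, 0,0,0,0,0,0,100, 0,0,0,0,0,0,100, -12,-20,19,0,0,0,100, -25,-40,38,0,0,0,100, -37,-60,60,0,0,0,100, -37,-60,90,0,0,0,100]'; python3 -m inch '[0,0,20,-0.096,0.059,0,100, 5,10,30,-0.192,0.117,0,100, 10,20,30,-0.288,0.176,0,100, 15,30,30,-0.384,0.234,0,100, 20,40,30,-0.48,0.293,0,100, 25,50,30,-0.576,0.351,0,100, 30,55,30,-0.672,0.41,0,100, 30,60,30,-0.767,0.468,0,100]'; python3 -m inch '[0,0,0,0,0,0,100, 0,0,0,0,0,0,100, 0,0,0,0,0,0,100]';python3 - <<'E'
from h import *
state()
im=bot.camera("wrist");cv2.imwrite("pics/w16.png",im)
for r in bot.silhouettes("wrist","cartridge_1"):
    m=r["mask"]; px=im[m].astype(int); org=((px[:,2]>180)&(px[:,0]<90)).sum()
    print(round(r["confidence"],2),np.round(r["uv"]),m.sum(),rect(m,"wrist",.024),'orange',org)
for r in bot.spot_point("wrist","cartridge_1"): print(round(r["confidence"],2),np.round(back("wrist",r["uv"],.012),4),r["uv"])
E
```

```text
clock: 43.28
eef_pos: [0.524, -0.4039, 0.1168]
tool_rot: [-0.437, 0.785, 0.215, 0.383]
ft_force: [0.2, 0.1, 0.0]
grip_width: 0.0856
grasp_force: 0.0
clock: 43.95
eef_pos: [0.5581, -0.3405, 0.1503]
tool_rot: [-0.49, 0.872, -0.001, 0.004]
ft_force: [0.1, -0.1, 0.0]
grip_width: 0.0855
grasp_force: 0.0
clock: 44.2
eef_pos: [0.5567, -0.3408, 0.1483]
tool_rot: [-0.49, 0.872, 0.003, 0.005]
ft_force: [-0.5, -0.3, 0.2]
grip_width: 0.0851
grasp_force: 0.0
t 44.20 p [ 0.5567 -0.3408  0.1483] R [-0.521 -0.854  0.006 -0.854  0.521  0.01  -0.012 -0.    -1.   ] F [-0.5 -0.3  0.2] w 0.0851 g 0.0 q [-0.55  0.6   0.28  1.25  0.01 -1.58]
0.69 [320.  33.] 6411 (477.2, -429.1, 46.1, 60.1, 23.9) orange 0
0.69 [275. 214.] 4951 (565.9, -337.2, 48.0, 59.7, 58.5) orange 0
0.98 [ 0.477  -0.4302  0.012 ] [315.2, 32.1]
```

Run:
```python
import cv2
a=cv2.imread("pics/w11.png");b=cv2.imread("pics/w16.png");print(a[300,270],[b[y,x].tolist() for y in(190,205,214,225) for x in(255,275,295)])
c=cv2.hconcat([cv2.resize(b,(520,390)),cv2.resize(cv2.imread("pics/w15.png")[150:350,180:380],(270,270)).copy() if 0 else cv2.copyMakeBorder(cv2.resize(cv2.imread("pics/w15.png")[200:320,200:340],(270,231)),0,159,0,0,0)])
cv2.imwrite("pics/c16.png",c)
```

```text
[ 47 113 188] [[50, 51, 50], [48, 48, 48], [50, 48, 48], [66, 69, 69], [141, 148, 146], [145, 154, 152], [47, 51, 50], [42, 92, 157], [37, 88, 155], [49, 51, 54], [42, 92, 156], [40, 89, 154]]
```

View pics/c16.png

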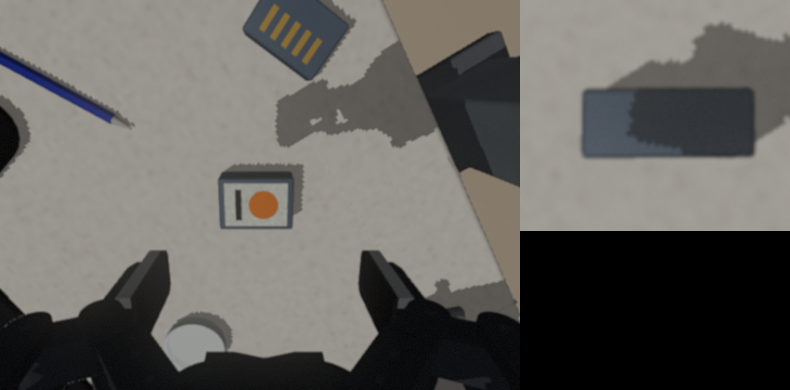

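```bash
python3 -m inch '[9,3,-40,-0.01,0.006,0,100, 9,3,-80,-0.01,0.006,0,100, 9,3,-108,-0.01,0.006,0,100, 9,3,-123,-0.01,0.006,0,100, 9,3,-123,-0.01,0.006,0,100, 9,3,-123,-0.01,0.006,0,100, 9,3,-123,-0.01,0.006,0,100]'; python3 -m inch '[0,0,0,0,0,0,40, 0,0,0,0,0,0,40, 0,0,0,0,0,0,40, 0,0,0,0,0,0,40, 0,0,30,0,0,0,40, 0,0,70,0,0,-0.11,40, 0,0,110,0,0,-0.22,40, 0,10,150,0,0,-0.33,40]';python3 -m inch '[-7,30,20,0,0,-0.12,40, -14,60,35,0,0,-0.24,40, -21,90,40,0,0,-0.36,40, -28,120,40,0,0,-0.48,40, -35,150,40,0,0,-0.60,40, -42,180,40,0,0,-0.72,40, -49,205,40,0,0,-0.84,40, -54,225,40,0,0,-0.96,40]';python3 -m inch '[0,2,0,0,0,-0.036,40, 0,2,0,0,0,-0.036,40, 0,2,0,0,0,-0.036,40, 0,2,0,0,0,-0.036,40]'
python3 - <<'E'
from h import *
state()
E
```

```text
clock: 44.93
eef_pos: [0.5664, -0.3395, 0.0271]
tool_rot: [-0.489, 0.872, -0.002, 0.001]
ft_force: [0.3, 0.2, -0.2]
grip_width: 0.0855
grasp_force: 0.0
clock: 45.6
eef_pos: [0.5652, -0.329, 0.1771]
tool_rot: [-0.336, 0.942, -0.001, -0.0]
ft_force: [0.6, -0.3, -0.8]
grip_width: 0.0585
grasp_force: 65.8
clock: 46.27
eef_pos: [0.5108, -0.1009, 0.2161]
tool_rot: [0.135, 0.991, -0.0, -0.001]
ft_force: [1.1, 0.5, -1.1]
grip_width: 0.0583
grasp_force: 65.8
clock: 46.6
eef_pos: [0.512, -0.1014, 0.2159]
tool_rot: [0.151, 0.989, -0.001, -0.0]
ft_force: [0.3, -0.2, -0.8]
grip_width: 0.0585
grasp_force: 65.9
t 46.60 p [ 0.512  -0.1014  0.2159] R [-0.955  0.298 -0.001  0.298  0.955 -0.001  0.    -0.001 -1.   ] F [ 0.3 -0.2 -0.8] w 0.0585 g 65.9 q [-0.19  0.3  -0.01  1.26 -0.    0.11]
```

Run:
```python
from h import *
im=bot.camera("wrist"); cv2.imwrite("pics/w17.png",im)
for f in("w11","w17"):
    b=cv2.imread(f"pics/{f}.png").astype(int)[225:375,205:365]
    org=(b[...,2]-b[...,0]>70); ys,xs=np.where(org[25:]); print(f,'dot',xs.mean()+205,ys.mean()+250,org[25:].sum())
    g=b.sum(2); print([int(x) for x in g[::4,20]]); print([int(x) for x in g[75,::4]])
```

```text
w11 dot 269.31504571903577 299.41022443890273 2406
[565, 303, 175, 179, 177, 175, 184, 189, 195, 382, 514, 532, 536, 544, 538, 534, 542, 513, 525, 530, 528, 534, 528, 529, 521, 509, 523, 519, 486, 255, 139, 135, 134, 135, 133, 133, 129, 126]
[122, 124, 239, 266, 346, 532, 530, 528, 532, 343, 343, 342, 343, 347, 347, 346, 344, 350, 351, 347, 354, 351, 353, 350, 534, 525, 525, 441, 187, 189, 326, 528, 533, 531, 532, 535, 165, 164, 127, 96]
w17 dot 299.07422046552483 306.49099692577954 2277
[551, 550, 546, 206, 170, 165, 167, 165, 180, 247, 264, 519, 504, 517, 512, 517, 520, 519, 531, 526, 525, 517, 500, 495, 486, 476, 453, 424, 404, 389, 241, 179, 131, 131, 126, 120, 119, 123]
[115, 117, 169, 258, 265, 524, 509, 519, 518, 516, 196, 164, 159, 471, 505, 483, 502, 342, 339, 340, 343, 345, 340, 342, 344, 346, 341, 347, 347, 341, 336, 512, 509, 515, 531, 500, 215, 155, 103, 92]
```

```bash
python3 -m inch '[-2,1,-25,0,0,0,40, -2,1,-45,0,0,0,40, -2,1,-54,0,0,0,40, -2,1,-58,0,0,0,40, -2,1,-61,0,0,0,40, -2,1,-64,0,0,0,40, -2,1,-66,0,0,0,40, -2,1,-66,0,0,0,40]'; python3 -m inch '[0,0,0,0,0,0,40, 0,0,0,0,0,0,95, 0,0,0,0,0,0,95, 0,0,0,0,0,0,95, 0,0,0,0,0,0,95, 0,0,30,0,0,0,95, 0,0,50,0,0,0,95]';python3 -m inch '[0,0,0,0,0,0,0, 0,0,0,0,0,0,0, 0,0,0,0,0,0,0, 0,0,0,0,0,0,0, 0,0,0,0,0,0,0, 0,0,-15,0,0,0,0, 0,0,-24,0,0,0,0, 0,0,-28,0,0,0,0]'; python3 -m inch '[0,0,-4,0,0,0,0, 0,0,-8,0,0,0,0, 0,0,-12,0,0,0,0, 0,0,-15,0,0,0,0]';python3 -m inch '[0,0,-4,0,0,0,0, 0,0,-8,0,0,0,0, 0,0,-11,0,0,0,0, 0,0,-12,0,0,0,0, 0,0,-12,0,0,0,0, 0,0,-12,0,0,0,0]'
python3 - <<'E'
from h import *
state()
E
```

```text
clock: 47.32
eef_pos: [0.5093, -0.1, 0.15]
tool_rot: [0.151, 0.989, -0.001, -0.001]
ft_force: [-3.8, 0.2, 0.9]
grip_width: 0.0583
grasp_force: 66.1
clock: 47.9
eef_pos: [0.5098, -0.1, 0.2004]
tool_rot: [0.151, 0.989, -0.001, -0.001]
ft_force: [1.2, 0.4, 0.7]
grip_width: 0.0808
grasp_force: 0.0
clock: 48.57
eef_pos: [0.5085, -0.0997, 0.1695]
tool_rot: [0.151, 0.989, -0.001, -0.003]
ft_force: [-0.8, 0.4, -0.8]
grip_width: -0.0001
grasp_force: 0.0
clock: 48.9
eef_pos: [0.5035, -0.0981, 0.1583]
tool_rot: [0.151, 0.989, 0.0, -0.007]
ft_force: [-23.4, 6.8, 26.5]
grip_width: 0.0001
grasp_force: 15.9
clock: 49.4
eef_pos: [0.502, -0.0976, 0.1538]
tool_rot: [0.151, 0.989, 0.001, -0.005]
ft_force: [-40.2, 10.7, 70.9]
grip_width: -0.0001
grasp_force: 40.7
t 49.40 p [ 0.502  -0.0976  0.1538] R [-0.955  0.298 -0.01   0.298  0.955  0.003  0.01  -0.001 -1.   ] F [-40.2  10.7  70.9] w -0.0001 g 40.7 q [-0.19  0.34 -0.13  1.11  0.    0.11]
```

The cartridge has jammed, back edge high. I stop pressing and lift off to measure.

```bash
python3 -m inch '[0,0,10,0,0,0,0, 0,0,30,0,0,0,0, 0,0,60,0,0,0,0, 0,0,90,0,0,0,100, 0,0,110,0,0,0,100, 0,0,110,0,0,0,100, 0,0,110,0,0,0,100, 0,0,110,0,0,0,100]'
python3 - <<'E'
from h import *
state()
im=bot.camera("wrist"); cv2.imwrite("pics/w18.png",im)
U=np.array([.955,-.298,0]);V=np.array([.298,.955,0])
for n in("wrist","top","scene"):
  if n!="wrist": im=bot.camera(n)
  for r in bot.silhouettes(n,"cartridge_1"):
    c=max(cv2.findContours(r["mask"].astype(np.uint8),0,1)[0],key=cv2.contourArea)
    print(n,round(r["confidence"],2),np.round(r["uv"]),r["mask"].sum(),cv2.approxPolyDP(c,5,True)[:,0].tolist())
  for r in bot.spot_point(n,"deck"): print(n,'deck',r["uv"])
  D=np.array([.5115,-.1015,.12])
  print(n,'pred well z120',[np.round(proj(n,D+a*U+b*V)).tolist() for a,b in((-.02375,-.03175),(-.02375,.03175),(.02375,.03175),(.02375,-.03175))])
  print(n,'pred cart z144',[np.round(proj(n,D+[0,0,.024]+a*U+b*V)).tolist() for a,b in((-.022,-.03),(-.022,.03),(.022,.03),(.022,-.03))])
E
```

```text
clock: 50.07
eef_pos: [0.5095, -0.0999, 0.254]
tool_rot: [0.151, 0.989, -0.001, -0.001]
ft_force: [-0.8, 0.4, -0.4]
grip_width: 0.0604
grasp_force: 0.0
t 50.07 p [ 0.5095 -0.0999  0.254 ] R [-0.954  0.299 -0.002  0.299  0.954 -0.001  0.002 -0.002 -1.   ] F [-0.8  0.4 -0.4] w 0.0604 g 0.0 q [-0.19  0.28  0.06  1.35 -0.    0.11]
wrist 0.76 [288. 207.] 5076 [[326, 177], [247, 175], [245, 234], [325, 234]]
wrist 0.75 [  8. 229.] 1080 [[1, 201], [0, 260], [32, 228]]
wrist pred well z120 [[241.0, 177.0], [326.0, 177.0], [324.0, 237.0], [243.0, 237.0]]
wrist pred cart z144 [[239.0, 187.0], [328.0, 187.0], [325.0, 247.0], [242.0, 247.0]]
top 0.62 [398. 244.] 383 [[408, 234], [390, 241], [395, 255], [415, 246]]
top pred well z120 [[299.0, 245.0], [276.0, 239.0], [281.0, 222.0], [304.0, 228.0]]
top pred cart z144 [[299.0, 244.0], [277.0, 238.0], [281.0, 222.0], [304.0, 228.0]]
scene 0.81 [301. 211.] 213 [[312, 207], [307, 202], [290, 211], [296, 215]]
scene 0.6 [293. 184.] 938 [[302, 164], [289, 175], [278, 172], [285, 203], [308, 197]]
scene deck [301.4, 211.2]
scene pred well z120 [[317.0, 214.0], [296.0, 218.0], [289.0, 210.0], [310.0, 206.0]]
scene pred cart z144 [[316.0, 206.0], [296.0, 210.0], [289.0, 203.0], [309.0, 199.0]]
```

Run:
```python
from h import *
b=cv2.imread("pics/w18.png").astype(int); g=b.sum(2)
for c in(255,275,300,318): print('col',c,[int(x) for x in g[160:262:2,c]])
for r in(172,176,180,190,205,220,230,236,240): print('row',r,[int(x) for x in g[r,232:342:3]])
o=b[...,2]-b[...,0]>70; o[:185]=0;o[:,:240]=0;o[:,330:]=0;o[260:]=0
ys,xs=np.where(o);print('dot',xs.mean(),ys.mean(),xs.min(),xs.max(),ys.min(),ys.max())
```

```text
col 255 [367, 363, 364, 361, 329, 316, 311, 253, 209, 250, 439, 484, 486, 496, 491, 496, 495, 488, 486, 483, 488, 490, 489, 480, 477, 489, 496, 495, 491, 494, 486, 485, 488, 494, 474, 301, 258, 258, 206, 194, 199, 194, 197, 210, 305, 376, 520, 528, 530, 534, 534]
col 275 [361, 362, 360, 360, 332, 310, 309, 249, 213, 248, 431, 477, 490, 491, 486, 485, 484, 481, 474, 466, 459, 475, 488, 486, 478, 483, 488, 492, 492, 496, 489, 489, 484, 486, 470, 314, 255, 250, 196, 189, 192, 193, 189, 205, 306, 356, 512, 538, 533, 532, 531]
col 300 [365, 367, 363, 365, 330, 316, 313, 253, 207, 247, 442, 489, 490, 488, 488, 392, 308, 309, 311, 305, 310, 308, 314, 314, 310, 311, 314, 312, 312, 355, 469, 485, 482, 483, 471, 312, 257, 253, 197, 191, 189, 188, 190, 202, 298, 352, 501, 528, 531, 528, 527]
col 318 [363, 369, 365, 367, 332, 319, 319, 261, 213, 245, 402, 479, 474, 479, 468, 477, 483, 489, 489, 495, 495, 486, 489, 485, 474, 494, 504, 494, 497, 503, 498, 490, 484, 481, 475, 337, 261, 259, 196, 190, 195, 186, 191, 198, 300, 359, 508, 535, 534, 534, 532]
row 172 [349, 354, 442, 548, 313, 313, 314, 
[... 1059 characters left out ...]
 498, 487, 495, 500, 462, 253, 304, 546, 453, 584, 590, 588]
row 230 [354, 222, 209, 240, 228, 264, 286, 299, 311, 318, 311, 311, 314, 318, 312, 317, 316, 311, 316, 319, 315, 321, 315, 314, 324, 317, 318, 326, 338, 320, 258, 233, 194, 189, 411, 591, 591]
row 236 [322, 296, 239, 248, 349, 231, 207, 206, 202, 206, 194, 197, 197, 198, 197, 191, 192, 193, 192, 196, 191, 194, 195, 191, 192, 192, 206, 199, 198, 207, 306, 354, 194, 202, 319, 373, 477]
row 240 [320, 294, 275, 438, 378, 203, 203, 200, 198, 196, 191, 194, 191, 191, 190, 194, 191, 187, 192, 192, 191, 192, 190, 191, 198, 191, 190, 195, 194, 192, 340, 555, 373, 207, 316, 378, 548]
dot 293.12734082397003 204.26591760299627 278 309 189 220
```

```bash
cat >> h.py <<'E'
def quad(im,x0,x1,y0,y1):
    b=im.astype(int); m=((b.sum(2)>385)|(b[...,2]-b[...,0]>70)).astype(np.uint8); z=np.zeros_like(m); z[y0:y1,x0:x1]=m[y0:y1,x0:x1]
    c=max(cv2.findContours(z,0,1)[0],key=cv2.contourArea); h=cv2.convexHull(c)
    for e in np.arange(1,12,.5):
        q=cv2.approxPolyDP(h,e,True)[:,0]
        if len(q)<=4: break
    # refine sides by line fits of contour points
    L=[]
    P=h[:,0].astype(float); P=c[:,0].astype(float)
    for i in range(4):
        a,d=q[i].astype(float),q[(i+1)%4].astype(float); t=(d-a)/np.linalg.norm(d-a); n=np.array([-t[1],t[0]])
        s=P-a; k=(abs(s@n)<2.5)&(s@t>5)&(s@t<np.linalg.norm(d-a)-5)
        vx,vy,px,py=cv2.fitLine(P[k].astype(np.float32),cv2.DIST_L1,0,.01,.01).ravel(); L.append(np.cross([px,py,1],[px+vx,py+vy,1]))
    Q=[np.cross(L[i-1],L[i]) for i in range(4)]; Q=np.array([x[:2]/x[2] for x in Q])
    o=np.argsort(np.arctan2(*(Q-Q.mean(0)).T[::-1])); return Q[o]
def backT(K,T,uv,z):
    d=T[:3,:3].T@np.linalg.inv(K)@np.array([uv[0],uv[1],1.]); c=-T[:3,:3].T@T[:3,3]; return c+d*(z-c[2])/d[2]
def pnp(q,K,T,w,h):
    obj=np.array([[-w/2,-h/2,0],[w/2,-h/2,0],[w/2,h/2,0],[-w/2,h/2,0]])
    out=[]
    n,rv,tv,err=cv2.solvePnPGeneric(obj,q.reshape(4,1,2),K,None,flags=cv2.SOLVEPNP_IPPE)
    for r,t,e in zip(rv,tv,err):
        Rw=T[:3,:3].T@cv2.Rodrigues(r)[0]; c=T[:3,:3].T@(t.ravel()-T[:3,3]); out.append((np.round(c*1000,1),np.round(Rw[:,2],3),e))
    return out
E
python3 - <<'E'
from h import *
def Tw(p,Rm):
    W=np.eye(4);W[:3,:3]=R.from_matrix(np.array(Rm).reshape(3,3)).as_matrix();W[:3,3]=p
    i=bot.camera_info("wrist");return np.array(i["intrinsics"]),np.linalg.inv(W@np.array(i["hand_eye"]))
K,T=Tw([.5567,-.3408,.1483],[-0.521,-0.854,0.006,-0.854,0.521,0.01,-0.012,-0.,-1.])
q=quad(cv2.imread("pics/w16.png"),230,325,185,250); print(q.round(1))
P=np.array([backT(K,T,x,.024) for x in q]); s=[np.linalg.norm(P[i]-P[(i+1)%4])*1000 for i in range(4)]; print('label mm',np.round(s,1),P.mean(0))
w,h=(s[0]+s[2])/2000,(s[1]+s[3])/2000
print(pnp(q,K,T,w,h))
K,T=Tw([.5095,-.0999,.254],[-0.954,0.299,-0.002,0.299,0.954,-0.001,0.002,-0.002,-1.])
q=quad(cv2.imread("pics/w18.png"),246,325,178,234); print(q.round(1)); print(pnp(q,K,T,w,h))
for z in(.11,.12,.13,.144): print(z,[np.round(np.linalg.norm(backT(K,T,q[i],z)-backT(K,T,q[(i+1)%4],z))*1000,1) for i in range(4)])
K,T=Tw([.512,-.1014,.2159],[-0.955,0.298,-0.001,0.298,0.955,-0.001,0,-0.001,-1.])
q=quad(cv2.imread("pics/w17.png"),212,357,240,345); print(q.round(1)); print(pnp(q,K,T,w,h))
E
```

```text
[[241.5 198. ]
 [308.  198. ]
 [308.  242. ]
 [243.3 242. ]]
label mm [48.5 34.9 49.2 34.9] [ 0.56875871 -0.33410234  0.024     ]
[(array([ 568.8, -334.2,   24.3]), array([-0.029,  0.013, -1.   ]), array([0.16786421])), (array([ 568.1, -334.8,   24.4]), array([ 0.406,  0.515, -0.755]), array([0.92972842]))]
[[251.2 180. ]
 [319.  180. ]
 [319.  229. ]
 [249.6 229. ]]
[(array([504.5, -98.6, 139. ]), array([ 0.429,  0.002, -0.903]), array([0.24464013])), (array([505. , -98.1, 139.1]), array([ 0.114, -0.172, -0.979]), array([0.57331852]))]
0.11 [np.float64(52.6), np.float64(40.6), np.float64(56.3), np.float64(40.7)]
0.12 [np.float64(50.6), np.float64(39.1), np.float64(54.2), np.float64(39.2)]
0.13 [np.float64(48.6), np.float64(37.6), np.float64(52.0), np.float64(37.6)]
0.144 [np.float64(45.9), np.float64(35.4), np.float64(49.1), np.float64(35.5)]
[[220.8 265.4]
 [345.2 279.8]
 [343.7 344. ]
 [225.7 344. ]]
[(array([ 515.7, -103.3,  216.1]), array([-0.041,  0.129, -0.991]), array([3.05452503])), (array([ 513.7, -102. ,  216. ]), array([ 0.877, -0.366, -0.312]), array([6.23281567]))]
```

The picture numbers show the cartridge tilted about 25°, its back edge on the rear guide (it sat about 5 mm too far back in the grip). I take it out again with the fingers through the side gaps.

```bash
python3 -m inch '[-2,1,-30,-0.039,-0.125,0,100, -4,1,-60,-0.078,-0.25,0,100, -4,1,-85,-0.078,-0.25,0,100, -4,1,-100,-0.078,-0.25,0,100, -4,1,-105,-0.078,-0.25,0,100, -4,1,-105,-0.078,-0.25,0,100, -4,1,-105,-0.078,-0.25,0,100]'; python3 -m inch '[0,0,-2,0,0,0,100, 0,0,-4,0,0,0,100, 0,0,-6,0,0,0,100, 0,0,-6,0,0,0,100]'
python3 - <<'E'
from h import *
state()
E
```

```text
clock: 51.1
eef_pos: [0.5082, -0.0994, 0.1516]
tool_rot: [0.15, 0.98, -0.02, 0.13]
ft_force: [-0.2, -0.3, 0.5]
grip_width: 0.0855
grasp_force: 0.0
clock: 51.43
eef_pos: [0.5064, -0.0991, 0.144]
tool_rot: [0.15, 0.98, -0.02, 0.129]
ft_force: [-1.2, -0.5, 0.3]
grip_width: 0.0856
grasp_force: 0.0
t 51.43 p [ 0.5064 -0.0991  0.144 ] R [-0.922  0.299  0.247  0.289  0.954 -0.078 -0.259 -0.001 -0.966] F [-1.2 -0.5  0.3] w 0.0856 g 0.0 q [-0.17  0.18 -0.41  0.72 -0.03  0.12]
```

```bash
python3 -m inch '[0,0,-2,0,0,0,40, 0,0,-2,0,0,0,40, 0,0,-2,0,0,0,40, 0,0,-2,0,0,0,40, 0,0,-2,0,0,0,40]'; python3 -m inch '[0,0,5,0,0,0,40, 0,0,10,0,0,0,40, -3,1,20,0,0,0,40, -6,2,40,0,0,0,40, -10,3,70,0,0,0,40, -10,3,80,0,0,0,40, -10,3,80,0,0,0,40, -10,3,80,0,0,0,40]';python3 - <<'E'
from h import *
state()
im=bot.camera("wrist"); cv2.imwrite("pics/w19.png",im)
K,T=info("wrist")
q=quad(im,214,355,235,375); print(q.round(1)); print(pnp(q,K,T,.0489,.0349))
M=R.from_quat(bot.get_obs()["tool_rot"]).as_matrix();p=bot.get_obs()["eef_pos"]
print([np.round(M.T@(c/1000-p)*1000,1) for c,_,_ in pnp(q,K,T,.0489,.0349)])
E
```

```text
clock: 51.85
eef_pos: [0.5058, -0.0987, 0.1421]
tool_rot: [0.15, 0.98, -0.02, 0.129]
ft_force: [-3.3, 2.4, 5.1]
grip_width: 0.0582
grasp_force: 64.4
clock: 52.52
eef_pos: [0.4962, -0.0962, 0.2224]
tool_rot: [0.15, 0.98, -0.02, 0.129]
ft_force: [0.4, -0.2, -1.1]
grip_width: 0.0578
grasp_force: 70.1
t 52.52 p [ 0.4962 -0.0962  0.2224] R [-0.922  0.299  0.247  0.289  0.954 -0.079 -0.26  -0.001 -0.966] F [ 0.4 -0.2 -1.1] w 0.0578 g 70.1 q [-0.17  0.08 -0.3   0.92 -0.04  0.13]
[[224.2 244. ]
 [343.  244. ]
 [343.  326.1]
 [226.2 324.7]]
[(array([494.8, -96.3, 213.6]), array([ 0.424, -0.081, -0.902]), array([0.23809055])), (array([493.8, -95.5, 213. ]), array([ 0.842, -0.321, -0.434]), array([3.05881822]))]
[array([ 2.4, -0.4,  7.1]), array([3.7, 0. , 7.4])]
```

```bash
python3 -m inch '[5,-2,0,0.034,0.107,0,40, 10,-4,0,0.067,0.213,0,40, 15,-6,0,0.1,0.32,0,40, 19,-7,0,0.134,0.426,0,40, 19,-7,0,0.134,0.426,0,40, 19,-7,0,0.134,0.426,0,40, 19,-7,0,0.134,0.426,0,40]';python3 - <<'E'
from h import *
state()
im=bot.camera("wrist"); cv2.imwrite("pics/w20.png",im)
K,T=info("wrist")
q=quad(im,214,355,235,375); print(q.round(1)); print(pnp(q,K,T,.0489,.0349))
E
```

```text
clock: 53.15
eef_pos: [0.5142, -0.1029, 0.2198]
tool_rot: [0.15, 0.984, 0.014, -0.093]
ft_force: [0.0, 0.7, -1.1]
grip_width: 0.0579
grasp_force: 70.0
t 53.15 p [ 0.5142 -0.1029  0.2198] R [-0.938  0.299 -0.179  0.294  0.954  0.055  0.187 -0.001 -0.982] F [ 0.   0.7 -1.1] w 0.0579 g 70.0 q [-0.21  0.45  0.2   1.51  0.02  0.1 ]
[[225.  299.3]
 [344.8 291.4]
 [342.5 326. ]
 [225.  326. ]]
[(array([ 520.2, -104.7,  216.7]), array([-0.704,  0.174, -0.688]), array([3.94789551])), (array([ 518.6, -104.3,  217.1]), array([ 0.962, -0.27 ,  0.051]), array([5.90508289]))]
```

```bash
python3 -m inch '[0,0,-25,0,0,0,40, 0,0,-45,0,0,0,40, 0,0,-54,0,0,0,40, 0,0,-58,0,0,0,40, 0,0,-61,0,0,0,40, 0,0,-64,0,0,0,40, 0,0,-64,0,0,0,40]';python3 -m inch '[0,0,-2,0,0,0,40, 0,0,-4,0,0,0,40, 0,0,-5,0,0,0,40, 0,0,-5,0,0,0,40]';python3 -m inch '[0,0,-2,0,0,0,40, 0,0,-4,0,0,0,40, 0,0,-5,0,0,0,40, 0,0,-5,0,0,0,40]'
python3 - <<'E'
from h import *
state()
E
```

```text
clock: 53.78
eef_pos: [0.5151, -0.103, 0.1586]
tool_rot: [0.15, 0.984, 0.014, -0.091]
ft_force: [0.6, -0.3, -0.7]
grip_width: 0.0577
grasp_force: 70.0
clock: 54.12
eef_pos: [0.5149, -0.103, 0.1526]
tool_rot: [0.15, 0.984, 0.014, -0.092]
ft_force: [0.5, 0.3, -1.6]
grip_width: 0.0576
grasp_force: 70.0
clock: 54.45
eef_pos: [0.5147, -0.103, 0.1473]
tool_rot: [0.15, 0.984, 0.014, -0.092]
ft_force: [-0.7, -0.1, -1.4]
grip_width: 0.0579
grasp_force: 70.0
t 54.45 p [ 0.5147 -0.103   0.1473] R [-0.938  0.299 -0.177  0.294  0.954  0.055  0.185 -0.001 -0.983] F [-0.7 -0.1 -1.4] w 0.0579 g 70.0 q [-0.21  0.49  0.08  1.34  0.02  0.09]
```

```bash
python3 -m inch '[0,0,-2,0,0,0,40, 0,0,-3,0,0,0,40, 0,0,-3,0,0,0,40]';python3 -m inch '[0,0,-2,0,0,0,40, 0,0,-3,0,0,0,40, 0,0,-3,0,0,0,40]'
python3 - <<'E'
from h import *
state()
E
```

```text
clock: 54.7
eef_pos: [0.5147, -0.103, 0.1445]
tool_rot: [0.15, 0.984, 0.014, -0.092]
ft_force: [0.4, 0.4, -1.6]
grip_width: 0.0578
grasp_force: 70.0
clock: 54.95
eef_pos: [0.5147, -0.103, 0.1415]
tool_rot: [0.15, 0.984, 0.014, -0.092]
ft_force: [0.2, 0.3, -0.8]
grip_width: 0.0575
grasp_force: 70.0
t 54.95 p [ 0.5147 -0.103   0.1415] R [-0.938  0.299 -0.177  0.293  0.954  0.055  0.185 -0.001 -0.983] F [ 0.2  0.3 -0.8] w 0.0575 g 70.0 q [-0.21  0.5   0.07  1.33  0.02  0.09]
```

```bash
python3 -m inch '[0,0,0,0,0,0,95, 0,0,0,0,0,0,95, 0,0,0,0,0,0,95, 0,0,0,0,0,0,95, 0,0,30,0,0,0,95, 0,0,70,-0.028,-0.088,0,95, -3,1,112,-0.055,-0.177,0,95, -3,1,112,-0.055,-0.177,0,95]'; python3 -m inch '[0,0,0,0,0,0,95, 0,0,0,0,0,0,95, 0,0,0,0,0,0,95]';python3 - <<'E'
from h import *
state()
im=bot.camera("wrist"); cv2.imwrite("pics/w21.png",im)
K,T=info("wrist")
q=quad(im,244,327,178,240); print(q.round(1)); print(pnp(q,K,T,.0489,.0349))
for z in(.11,.12,.13,.144): print(z,[np.round(np.linalg.norm(back("wrist",q[i],z)-back("wrist",q[(i+1)%4],z))*1000,1) for i in range(4)], back("wrist",q.mean(0),z).round(4))
E
```

```text
clock: 55.62
eef_pos: [0.5141, -0.1022, 0.2637]
tool_rot: [0.151, 0.989, -0.001, 0.01]
ft_force: [0.8, 0.1, 1.1]
grip_width: 0.0811
grasp_force: 0.0
clock: 55.87
eef_pos: [0.5113, -0.1019, 0.2526]
tool_rot: [0.151, 0.989, 0.0, -0.001]
ft_force: [-0.8, -0.2, 0.8]
grip_width: 0.0813
grasp_force: 0.0
t 55.87 p [ 0.5113 -0.1019  0.2526] R [-0.954  0.299 -0.003  0.299  0.954  0.     0.003 -0.    -1.   ] F [-0.8 -0.2  0.8] w 0.0813 g 0.0 q [-0.2   0.29  0.06  1.35 -0.    0.11]
[[249.7 183. ]
 [319.3 183. ]
 [317.5 230.3]
 [251.5 228.6]]
[(array([ 509.1, -101.3,  132.8]), array([ 0.028,  0.046, -0.999]), array([0.27914747])), (array([ 508.4, -100.9,  133. ]), array([ 0.511, -0.217, -0.832]), array([1.16774547]))]
0.11 [np.float64(53.7), np.float64(39.1), np.float64(53.1), np.float64(37.6)] [ 0.5155 -0.1032  0.11  ]
0.12 [np.float64(51.7), np.float64(37.6), np.float64(51.1), np.float64(36.2)] [ 0.5126 -0.1023  0.12  ]
0.13 [np.float64(49.7), np.float64(36.1), np.float64(49.1), np.float64(34.8)] [ 0.5096 -0.1014  0.13  ]
0.144 [np.float64(46.8), np.float64(34.0), np.float64(46.3), np.float64(32.8)] [ 0.5055 -0.1001  0.144 ]
```

C now sits level with its top at about 132 mm. Now I press it.

```bash
python3 -m inch '[0,0,-20,0,0,0,0, 0,0,-40,0,0,0,0, 0,0,-60,0,0,0,0, 0,0,-75,0,0,0,0, 0,0,-82,0,0,0,0, 0,0,-85,0,0,0,0, 0,0,-85,0,0,0,0, 0,0,-85,0,0,0,0]';python3 -m inch '[0,0,-3,0,0,0,0, 0,0,-6,0,0,0,0, 0,0,-9,0,0,0,0, 0,0,-12,0,0,0,0, 0,0,-12,0,0,0,0]'; python3 -m inch '[0,0,-3,0,0,0,0, 0,0,-6,0,0,0,0, 0,0,-9,0,0,0,0, 0,0,-9,0,0,0,0, 0,0,-9,0,0,0,0]'
python3 - <<'E'
from h import *
state()
E
```

```text
clock: 56.58
eef_pos: [0.5123, -0.1021, 0.1689]
tool_rot: [0.151, 0.989, -0.0, -0.0]
ft_force: [-0.1, -0.1, 0.4]
grip_width: 0.0
grasp_force: 0.0
clock: 57.0
eef_pos: [0.5115, -0.1019, 0.1562]
tool_rot: [0.151, 0.989, -0.0, -0.0]
ft_force: [0.1, -0.0, -0.3]
grip_width: -0.0004
grasp_force: 0.0
clock: 57.42
eef_pos: [0.5117, -0.102, 0.1475]
tool_rot: [0.151, 0.989, -0.0, -0.0]
ft_force: [-0.3, 1.0, 0.6]
grip_width: 0.0003
grasp_force: 0.0
t 57.42 p [ 0.5117 -0.102   0.1475] R [-0.954  0.299 -0.001  0.299  0.954  0.     0.001 -0.    -1.   ] F [-0.3  1.   0.6] w 0.0003 g 0.0 q [-0.2   0.35 -0.12  1.09 -0.    0.11]
```

```bash
python3 -m inch '[0,0,-1,0,0,0,0, 0,0,-2,0,0,0,0, 0,0,-2,0,0,0,0]'; python3 -m inch '[0,0,-1,0,0,0,0, 0,0,-2,0,0,0,0, 0,0,-2,0,0,0,0, 0,0,-2,0,0,0,0]'
python3 - <<'E'
from h import *
state()
E
```

```text
clock: 57.67
eef_pos: [0.512, -0.102, 0.1461]
tool_rot: [0.151, 0.989, -0.0, 0.0]
ft_force: [0.2, 0.1, 2.7]
grip_width: 0.0001
grasp_force: 1.3
clock: 58.0
eef_pos: [0.512, -0.102, 0.1439]
tool_rot: [0.151, 0.989, -0.0, 0.0]
ft_force: [-0.9, -0.3, 4.1]
grip_width: -0.0001
grasp_force: 2.0
t 58.00 p [ 0.512  -0.102   0.1439] R [-0.954  0.299  0.     0.299  0.954 -0.    -0.    -0.    -1.   ] F [-0.9 -0.3  4.1] w -0.0001 g 2.0 q [-0.2   0.36 -0.13  1.08 -0.    0.11]
```

```bash
python3 -m inch '[0,0,30,0,0,0,0, 0,0,70,0,0,0,50, 0,-20,90,0,0,0.1,100, 0,-60,90,0,0,0.2,100, -5,-100,90,0,0,0.3,100, -10,-140,90,0,0,0.4,100, -15,-180,90,0,0,0.5,100, -20,-220,80,0,0,0.6,100]';python3 -m inch '[-5,-35,-20,0,0,0.06,100, -10,-70,-40,0,0,0.12,100, -14,-104,-60,0,0,0.12,100, -14,-104,-75,0,0,0.12,100, -14,-104,-75,0,0,0.12,100, -14,-104,-75,0,0,0.12,100, -14,-104,-75,0,0,0.12,100]'
python3 - <<'E'
from h import *
state()
im=bot.camera("wrist"); cv2.imwrite("pics/w22.png",im)
for r in bot.silhouettes("wrist","cartridge_1"): print(round(r["confidence"],2),np.round(r["uv"]),r["mask"].sum(),rect(r["mask"],"wrist",.024))
for r in bot.spot_point("wrist","cartridge_1"): print(round(r["confidence"],2),np.round(back("wrist",r["uv"],.012),4),r["uv"])
E
```

```text
clock: 58.67
eef_pos: [0.4923, -0.3243, 0.225]
tool_rot: [-0.15, 0.989, -0.001, 0.001]
ft_force: [1.7, 0.0, -0.3]
grip_width: 0.0836
grasp_force: 0.0
clock: 59.25
eef_pos: [0.4784, -0.4254, 0.1493]
tool_rot: [-0.207, 0.978, -0.0, 0.0]
ft_force: [0.5, 0.4, 0.4]
grip_width: 0.0856
grasp_force: 0.0
t 59.25 p [ 0.4784 -0.4254  0.1493] R [-0.914 -0.406  0.    -0.406  0.914 -0.    -0.    -0.    -1.   ] F [0.5 0.4 0.4] w 0.0856 g 0.0 q [-0.73  0.57  0.24  1.23  0.   -1.14]
0.98 [281. 198.] 5019 (476.7, -429.2, 47.7, 60.3, 24.0)
0.93 [ 0.4785 -0.429   0.012 ] [280.2, 198.5]
```

```bash
python3 -m inch '[0,-3,-40,0,0,0,100, 0,-3,-80,0,0,0,100, 0,-3,-110,0,0,0,100, 0,-3,-124,0,0,0,100, 0,-3,-124,0,0,0,100, 0,-3,-124,0,0,0,100]'; python3 -m inch '[0,0,0,0,0,0,40, 0,0,0,0,0,0,40, 0,0,0,0,0,0,40, 0,0,0,0,0,0,40, 0,0,30,0,0,0,40, 10,10,50,0,0,0.1,40, 25,25,50,0,0,0.2,40, 40,40,50,0,0,0.3,40]'; python3 -m inch '[14,14,0,0,0,0.1,40, 28,28,0,0,0,0.2,40, 42,41,0,0,0,0.304,40, 42,41,-20,0,0,0.304,40, 42,41,-36,0,0,0.304,40, 42,41,-46,0,0,0.304,40, 42,41,-49,0,0,0.304,40, 42,41,-49,0,0,0.304,40]'
python3 - <<'E'
from h import *
state()
E
```

```text
clock: 59.9
eef_pos: [0.4783, -0.4284, 0.0251]
tool_rot: [-0.207, 0.978, 0.0, -0.0]
ft_force: [0.1, -0.4, 1.2]
grip_width: 0.0854
grasp_force: 0.0
clock: 60.57
eef_pos: [0.5194, -0.3904, 0.0781]
tool_rot: [-0.352, 0.936, -0.003, 0.002]
ft_force: [0.4, 0.4, -1.6]
grip_width: 0.0584
grasp_force: 65.9
clock: 61.23
eef_pos: [0.56, -0.3478, 0.0273]
tool_rot: [-0.489, 0.873, -0.0, 0.0]
ft_force: [-1.9, 2.7, 2.1]
grip_width: 0.0583
grasp_force: 68.3
t 61.23 p [ 0.56   -0.3478  0.0273] R [-0.523 -0.853  0.001 -0.853  0.523  0.    -0.001 -0.001 -1.   ] F [-1.9  2.7  2.1] w 0.0583 g 68.3 q [-0.56  0.72  0.15  1.01  0.   -1.58]
```

```bash
python3 -m inch '[0,0,0,0,0,0,100, 0,0,0,0,0,0,100, 0,0,0,0,0,0,100, 0,0,0,0,0,0,100, 0,0,40,0,0,0,100, 0,0,80,0,0,0,100, 0,0,100,0,0,0,100, 0,0,100,0,0,0,100]'; python3 -m inch '[0,0,0,-0.09,0.055,0,100, 0,0,0,-0.18,0.11,0,100, 0,0,0,-0.27,0.165,0,100, 0,0,0,-0.36,0.22,0,100, 0,0,0,-0.45,0.275,0,100, 0,0,0,-0.565,0.347,0,100, 0,0,0,-0.565,0.347,0,100, 0,0,0,-0.565,0.347,0,100]'; python3 -m inch '[0,0,0,0,0,0,100, 0,0,0,0,0,0,100]'
python3 - <<'E'
from h import *
state()
im=bot.camera("wrist"); cv2.imwrite("pics/w23.png",im)
for r in bot.silhouettes("wrist","cartridge_1"): print(round(r["confidence"],2),np.round(r["uv"]),r["mask"].sum(),rect(r["mask"],"wrist",.024))
E
```

```text
clock: 61.9
eef_pos: [0.5632, -0.3503, 0.1328]
tool_rot: [-0.488, 0.873, -0.005, 0.003]
ft_force: [1.5, -0.7, 1.1]
grip_width: 0.0857
grasp_force: 0.0
clock: 62.57
eef_pos: [0.5599, -0.3461, 0.1229]
tool_rot: [-0.464, 0.824, -0.157, -0.285]
ft_force: [0.7, 0.1, -0.3]
grip_width: 0.0854
grasp_force: 0.0
clock: 62.73
eef_pos: [0.5595, -0.3492, 0.1264]
tool_rot: [-0.461, 0.826, -0.159, -0.283]
ft_force: [-0.1, -0.0, 0.4]
grip_width: 0.0853
grasp_force: 0.0
t 62.73 p [ 0.5595 -0.3492  0.1264] R [-0.414 -0.851 -0.321 -0.672  0.524 -0.523  0.614 -0.001 -0.789] F [-0.1 -0.   0.4] w 0.0853 g 0.0 q [-0.3   0.76  0.34  1.34 -0.64 -1.26]
0.58 [285. 316.] 6125 (558.4, -348.6, 44.2, 60.6, 58.4)
```

```bash
python3 -m inch '[2,5,-25,0,0,0,100, 2,5,-50,0,0,0,100, 2,5,-75,0,0,0,100, 2,5,-90,0,0,0,100, 2,5,-96,0,0,0,100, 2,5,-96,0,0,0,100, 2,5,-96,0,0,0,100]';python3 -m inch '[0,0,0,0,0,0,40, 0,0,0,0,0,0,40, 0,0,0,0,0,0,40, 0,0,0,0,0,0,40, 0,0,0,0,0,0,40, 0,0,30,0,0,0,40, 0,0,70,0,0,0,40, 0,0,100,0,0,0,40]'; python3 -m inch '[0,0,0,0.102,-0.063,0,40, 0,0,0,0.204,-0.126,0,40, 0,0,0,0.307,-0.188,0,40, 0,0,0,0.409,-0.251,0,40, 0,0,0,0.511,-0.314,0,40, 0,0,0,0.613,-0.376,0,40, 0,0,0,0.716,-0.439,0,40, 0,0,0,0.716,-0.439,0,40]'; python3 -m inch '[0,0,0,0.104,-0.064,0,40, 0,0,0,0.208,-0.127,0,40, 0,0,0,0.312,-0.191,0,40, 0,0,0,0.415,-0.255,0,40, 0,0,0,0.519,-0.318,0,40, 0,0,0,0.622,-0.382,0,40, 0,0,0,0.622,-0.382,0,40, 0,0,0,0.622,-0.382,0,40]';python3 -m inch '[0,0,-30,0,0,0,40, 0,0,-60,0,0,0,40, 0,0,-80,0,0,0,40, 0,0,-90,0,0,0,40, 0,0,-96,0,0,0,40, 0,0,-96,0,0,0,40, 0,0,-96,0,0,0,40]'
python3 - <<'E'
from h import *
state()
E
```

```text
clock: 63.42
eef_pos: [0.562, -0.3439, 0.0309]
tool_rot: [-0.461, 0.825, -0.159, -0.284]
ft_force: [0.1, -0.4, 0.5]
grip_width: 0.085
grasp_force: 0.0
clock: 64.08
eef_pos: [0.5617, -0.3429, 0.1315]
tool_rot: [-0.462, 0.825, -0.159, -0.284]
ft_force: [0.7, 0.2, -0.7]
grip_width: 0.058
grasp_force: 64.5
clock: 64.75
eef_pos: [0.559, -0.3469, 0.1295]
tool_rot: [-0.484, 0.871, 0.044, 0.077]
ft_force: [-0.8, -0.5, -1.5]
grip_width: 0.0578
grasp_force: 64.5
clock: 65.42
eef_pos: [0.5607, -0.3427, 0.126]
tool_rot: [-0.438, 0.786, 0.216, 0.38]
ft_force: [0.8, 0.1, -0.6]
grip_width: 0.0584
grasp_force: 64.5
clock: 66.0
eef_pos: [0.563, -0.343, 0.0357]
tool_rot: [-0.44, 0.784, 0.213, 0.382]
ft_force: [0.2, 0.5, -1.1]
grip_width: 0.058
grasp_force: 64.6
t 66.00 p [ 0.563  -0.343   0.0357] R [-0.32  -0.853  0.412 -0.528  0.522  0.67  -0.787 -0.003 -0.617] F [ 0.2  0.5 -1.1] w 0.0580 g 64.6 q [-0.87  0.97  0.36  1.35  0.84 -2.07]
```

```bash
python3 -m inch '[0,0,-3,0,0,0,40, 0,0,-6,0,0,0,40, 0,0,-7,0,0,0,40, 0,0,-7,0,0,0,40]';python3 -m inch '[0,0,-1,0,0,0,40, 0,0,-2,0,0,0,40, 0,0,-2,0,0,0,40]';python3 -m inch '[0,0,-1,0,0,0,40, 0,0,-1,0,0,0,40]'
```

```text
clock: 66.33
eef_pos: [0.5625, -0.3437, 0.0286]
tool_rot: [-0.439, 0.784, 0.213, 0.383]
ft_force: [-0.2, -0.5, 4.8]
grip_width: 0.0582
grasp_force: 64.9
clock: 66.58
eef_pos: [0.5625, -0.3437, 0.0285]
tool_rot: [-0.438, 0.784, 0.213, 0.384]
ft_force: [-4.8, -0.6, 12.8]
grip_width: 0.0578
grasp_force: 65.5
clock: 66.75
eef_pos: [0.5626, -0.3437, 0.0284]
tool_rot: [-0.438, 0.784, 0.213, 0.385]
ft_force: [-6.4, -1.0, 15.5]
grip_width: 0.0579
grasp_force: 65.8
```

Contact. I release, retreat, and tilt back to 25° as before.

```bash
python3 -m inch '[0,0,3,0,0,0,40, 0,0,3,0,0,0,100, 0,0,3,0,0,0,100, 0,0,3,0,0,0,100, 0,0,3,0,0,0,100, -12,-20,21,0,0,0,100, -25,-40,40,0,0,0,100, -37,-60,60,0,0,0,100]'; python3 -m inch '[-10,-16,40,0,0,0,100, -10,-16,80,0,0,0,100, -10,-16,80,0,0,0,100]';python3 -m inch '[0,0,15,-0.095,0.058,0,100, 5,5,15,-0.19,0.117,0,100, 10,15,15,-0.285,0.175,0,100, 15,25,15,-0.38,0.233,0,100, 20,35,5,-0.475,0.291,0,100, 28,50,0,-0.57,0.35,0,100, 28,50,-10,-0.57,0.35,0,100]'; python3 -m inch '[5,8,0,-0.095,0.058,0,100, 10,16,0,-0.19,0.117,0,100, 15,25,0,-0.285,0.175,0,100, 20,35,-5,-0.38,0.233,0,100, 25,45,-10,-0.475,0.291,0,100, 30,53,-15,-0.57,0.35,0,100, 30,53,-15,-0.57,0.35,0,100, 30,53,-15,-0.57,0.35,0,100]'; python3 -m inch '[0,0,0,0,0,0,100, 0,0,0,0,0,0,100]';python3 - <<'E'
from h import *
state()
im=bot.camera("wrist");cv2.imwrite("pics/w24.png",im)
for r in bot.silhouettes("wrist","cartridge_1"): print(round(r["confidence"],2),np.round(r["uv"]),r["mask"].sum(),rect(r["mask"],"wrist",.044))
for r in bot.spot_point("wrist","cartridge_1"): print(round(r["confidence"],2),np.round(back("wrist",r["uv"],.022),4),r["uv"])
E
```

```text
clock: 67.42
eef_pos: [0.5243, -0.4024, 0.0833]
tool_rot: [-0.439, 0.784, 0.215, 0.382]
ft_force: [-0.5, -0.9, -0.1]
grip_width: 0.0851
grasp_force: 0.0
clock: 67.67
eef_pos: [0.516, -0.4226, 0.1723]
tool_rot: [-0.441, 0.784, 0.208, 0.384]
ft_force: [0.2, -1.2, 1.7]
grip_width: 0.0852
grasp_force: 0.0
clock: 68.25
eef_pos: [0.5477, -0.3633, 0.1571]
tool_rot: [-0.49, 0.864, 0.055, 0.104]
ft_force: [0.4, -0.5, 1.0]
grip_width: 0.0855
grasp_force: 0.0
clock: 68.92
eef_pos: [0.5736, -0.313, 0.1363]
tool_rot: [-0.48, 0.851, -0.103, -0.187]
ft_force: [0.1, -1.1, -0.7]
grip_width: 0.0851
grasp_force: 0.0
clock: 69.08
eef_pos: [0.5725, -0.3171, 0.1391]
tool_rot: [-0.477, 0.853, -0.104, -0.186]
ft_force: [-0.1, -0.4, 0.3]
grip_width: 0.0854
grasp_force: 0.0
t 69.08 p [ 0.5725 -0.3171  0.1391] R [-0.476 -0.852 -0.219 -0.774  0.524 -0.355  0.417  0.    -0.909] F [-0.1 -0.4  0.3] w 0.0854 g 0.0 q [-0.33  0.68  0.33  1.32 -0.42 -1.33]
0.89 [277. 266.] 3257 (570.9, -328.1, 23.8, 59.6, 58.3)
0.66 [ 0.5721 -0.3291  0.022 ] [275.2, 264.3]
```

```bash
python3 -m inch '[4,-3,-30,0,0,0,100, 4,-3,-60,0,0,0,100, 4,-3,-85,0,0,0,100, 4,-3,-99,0,0,0,100, 4,-3,-103,0,0,0,100, 4,-3,-103,0,0,0,100, 4,-3,-103,0,0,0,100]';python3 -m inch '[0,0,0,0,0,0,40, 0,0,0,0,0,0,40, 0,0,0,0,0,0,40, 0,0,0,0,0,0,40, 0,0,0,0,0,0,40, 0,0,20,0,0,0,40, -6,-10,50,0,0,0,40, -12,-20,90,0,0,0,40]'; python3 -m inch '[0,0,0,0.102,-0.063,0,40, 0,0,0,0.204,-0.126,0,40, 0,0,0,0.307,-0.188,0,40, 0,0,0,0.409,-0.251,0,40, 0,0,0,0.511,-0.314,0,40, 0,0,0,0.613,-0.376,0,40, 0,0,0,0.716,-0.439,0,40, 0,0,0,0.716,-0.439,0,40]'; python3 -m inch '[0,0,0,0.102,-0.063,0,40, 0,0,0,0.204,-0.126,0,40, 0,0,0,0.307,-0.188,0,40, 0,0,0,0.429,-0.264,0,40, 0,0,0,0.429,-0.264,0,40, 0,0,0,0.429,-0.264,0,40, 0,0,0,0.429,-0.264,0,40]';python3 -m inch '[0,0,-35,0,0,0,40, 0,0,-65,0,0,0,40, 0,0,-82,0,0,0,40, 0,0,-88,0,0,0,40, 0,0,-90,0,0,0,40, 0,0,-90,0,0,0,40]'
python3 - <<'E'
from h import *
state()
E
```

```text
clock: 69.82
eef_pos: [0.5772, -0.3199, 0.0369]
tool_rot: [-0.477, 0.853, -0.105, -0.186]
ft_force: [0.4, -0.6, 0.9]
grip_width: 0.0853
grasp_force: 0.0
clock: 70.48
eef_pos: [0.563, -0.3375, 0.123]
tool_rot: [-0.479, 0.852, -0.101, -0.189]
ft_force: [0.7, -0.7, -1.2]
grip_width: 0.0588
grasp_force: 64.7
clock: 71.15
eef_pos: [0.5615, -0.3424, 0.1237]
tool_rot: [-0.475, 0.856, 0.101, 0.177]
ft_force: [-0.7, 0.0, -1.5]
grip_width: 0.0585
grasp_force: 64.8
clock: 71.73
eef_pos: [0.5653, -0.3384, 0.1254]
tool_rot: [-0.44, 0.783, 0.215, 0.383]
ft_force: [1.0, 0.3, -0.5]
grip_width: 0.0586
grasp_force: 64.8
clock: 72.23
eef_pos: [0.5661, -0.3386, 0.0375]
tool_rot: [-0.44, 0.783, 0.214, 0.384]
ft_force: [-0.1, 0.2, -1.2]
grip_width: 0.0589
grasp_force: 64.8
t 72.23 p [ 0.5661 -0.3386  0.0375] R [-0.317 -0.854  0.413 -0.525  0.521  0.674 -0.79  -0.003 -0.613] F [-0.1  0.2 -1.2] w 0.0589 g 64.8 q [-0.87  0.97  0.36  1.34  0.85 -2.06]
```

```bash
python3 -m inch '[0,0,-2,0,0,0,40, 0,0,-4,0,0,0,40, 0,0,-5,0,0,0,40, 0,0,-5,0,0,0,40]'; python3 -m inch '[0,0,-1,0,0,0,40, 0,0,-2,0,0,0,40, 0,0,-3,0,0,0,40, 0,0,-3,0,0,0,40]'
```

```text
clock: 72.57
eef_pos: [0.565, -0.3393, 0.0313]
tool_rot: [-0.439, 0.783, 0.215, 0.385]
ft_force: [0.9, 0.7, -1.8]
grip_width: 0.059
grasp_force: 64.8
clock: 72.9
eef_pos: [0.565, -0.3395, 0.0301]
tool_rot: [-0.438, 0.783, 0.215, 0.386]
ft_force: [-4.0, -0.0, 7.7]
grip_width: 0.0587
grasp_force: 65.9
```

```bash
python3 -m inch '[0,0,0,0,0,0,100, 0,0,0,0,0,0,100, 0,0,0,0,0,0,100, 0,0,0,0,0,0,100, -12,-20,19,0,0,0,100, -25,-40,38,0,0,0,100, -37,-60,60,0,0,0,100, -37,-60,90,0,0,0,100]'; python3 -m inch '[0,0,20,-0.096,0.059,0,100, 5,10,30,-0.192,0.117,0,100, 10,20,30,-0.288,0.176,0,100, 15,30,30,-0.384,0.234,0,100, 20,40,30,-0.48,0.293,0,100, 25,50,30,-0.576,0.351,0,100, 30,55,30,-0.672,0.41,0,100, 38,66,30,-0.767,0.468,0,100]'; python3 -m inch '[0,0,0,0,0,0,100, 0,0,0,0,0,0,100, 0,0,0,0,0,0,100]';python3 - <<'E'
from h import *
state()
im=bot.camera("wrist");cv2.imwrite("pics/w25.png",im)
o=bot.get_obs();M=R.from_quat(o["tool_rot"]).as_matrix()
for r in bot.silhouettes("wrist","cartridge_1"):
    m=r["mask"]; b=im.astype(int); org=m&(b[...,2]-b[...,0]>70)
    print(round(r["confidence"],2),np.round(r["uv"]),m.sum(),rect(m,"wrist",.024),'orange',org.sum())
    x,y,w,h=cv2.boundingRect(m.astype(np.uint8))
    try:
        q=quad(im,x+3,x+w-3,y+3,y+h-2); P=np.array([back("wrist",v,.024) for v in q]); print(q.round(1).tolist(),'centre',P.mean(0).round(4),[round(np.linalg.norm(P[i]-P[(i+1)%4])*1000,1) for i in range(4)])
    except Exception as e: print(e)
E
```

```text
clock: 73.57
eef_pos: [0.525, -0.4019, 0.1158]
tool_rot: [-0.436, 0.784, 0.216, 0.384]
ft_force: [-0.4, -0.2, -0.3]
grip_width: 0.0856
grasp_force: 0.0
clock: 74.23
eef_pos: [0.5661, -0.3335, 0.1493]
tool_rot: [-0.489, 0.872, -0.0, 0.005]
ft_force: [0.9, 0.9, -0.8]
grip_width: 0.0853
grasp_force: 0.0
clock: 74.48
eef_pos: [0.5659, -0.3325, 0.1474]
tool_rot: [-0.49, 0.872, 0.003, 0.007]
ft_force: [-0.3, -0.0, -0.7]
grip_width: 0.0854
grasp_force: 0.0
t 74.48 p [ 0.5659 -0.3325  0.1474] R [-0.521 -0.854  0.008 -0.854  0.521  0.012 -0.015 -0.001 -1.   ] F [-0.3 -0.  -0.7] w 0.0854 g 0.0 q [-0.54  0.61  0.29  1.25  0.01 -1.56]
0.64 [282. 203.] 5089 (566.6, -335.2, 47.5, 59.7, 58.5) orange 744
[[245.8, 185.0], [314.0, 185.0], [314.0, 230.0], [247.6, 230.0]] centre [ 0.5683 -0.3326  0.024 ] [np.float64(49.0), np.float64(34.8), np.float64(49.8), np.float64(34.8)]
```

```bash
python3 -m inch '[2,-1,-40,-0.012,0.008,0,100, 2,-1,-80,-0.012,0.008,0,100, 2,-1,-108,-0.012,0.008,0,100, 2,-1,-123,-0.012,0.008,0,100, 2,-1,-123,-0.012,0.008,0,100, 2,-1,-123,-0.012,0.008,0,100, 2,-1,-123,-0.012,0.008,0,100]'
python3 - <<'E'
from h import *
state()
E
python3 -m inch '[0,0,0,0,0,0,40, 0,0,0,0,0,0,40, 0,0,0,0,0,0,40, 0,0,0,0,0,0,40, 0,0,30,0,0,0,40, 0,0,70,0,0,-0.11,40, 0,0,110,0,0,-0.22,40, 0,10,150,0,0,-0.33,40]';python3 -m inch '[-7,30,20,0,0,-0.12,40, -14,60,35,0,0,-0.24,40, -21,90,40,0,0,-0.36,40, -28,120,40,0,0,-0.48,40, -35,150,40,0,0,-0.60,40, -42,180,40,0,0,-0.72,40, -49,205,40,0,0,-0.84,40, -56,221,40,0,0,-0.96,40]';python3 -m inch '[0,0,0,0,0,-0.036,40, 0,0,0,0,0,-0.036,40, 0,0,0,0,0,-0.036,40, 0,0,0,0,0,-0.036,40]'
python3 - <<'E'
from h import *
state()
im=bot.camera("wrist"); cv2.imwrite("pics/w26.png",im)
K,T=info("wrist");o=bot.get_obs();M=R.from_quat(o["tool_rot"]).as_matrix();p=o["eef_pos"]
for f in("w11","w26"):
    b=cv2.imread(f"pics/{f}.png").astype(int)[225:375,205:365]
    org=(b[...,2]-b[...,0]>70); ys,xs=np.where(org[25:]); print(f,'dot',xs.mean()+205,ys.mean()+250,org[25:].sum()); print([int(x) for x in b.sum(2)[::3,45]])
q=quad(im,214,355,235,375); print(q.round(1)); print([(c,n,e,np.round(M.T@(c/1000-p)*1000,1)) for c,n,e in pnp(q,K,T,.0489,.0349)])
E
```

```text
clock: 75.17
eef_pos: [0.5683, -0.3357, 0.0261]
tool_rot: [-0.488, 0.873, -0.002, 0.001]
ft_force: [-0.1, 0.4, 0.1]
grip_width: 0.0855
grasp_force: 0.0
t 75.17 p [ 0.5683 -0.3357  0.0261] R [-0.523 -0.852  0.003 -0.852  0.523 -0.002  0.    -0.003 -1.   ] F [-0.1  0.4  0.1] w 0.0855 g 0.0 q [-0.53  0.72  0.15  1.   -0.   -1.55]
clock: 75.83
eef_pos: [0.5673, -0.325, 0.1762]
tool_rot: [-0.336, 0.942, -0.001, -0.0]
ft_force: [0.5, -0.2, -0.8]
grip_width: 0.058
grasp_force: 66.0
clock: 76.5
eef_pos: [0.5111, -0.1004, 0.2151]
tool_rot: [0.135, 0.991, -0.0, -0.0]
ft_force: [-0.1, -1.2, -1.0]
grip_width: 0.0587
grasp_force: 66.0
clock: 76.83
eef_pos: [0.512, -0.1033, 0.2149]
tool_rot: [0.151, 0.989, -0.001, -0.0]
ft_force: [0.2, 0.2, -0.9]
grip_width: 0.0586
grasp_force: 66.0
t 76.83 p [ 0.512  -0.1033  0.2149] R [-0.954  0.299 -0.     0.299  0.954 -0.001 -0.    -0.001 -1.   ] F [ 0.2  0.2 -0.9] w 0.0586 g 66.0 q [-0.2   0.3  -0.01  1.26 -0.    0.1 ]
w11 dot 269.31504571903577 299.41022443890273 2406
[521, 416, 158, 167, 165, 167, 161, 174, 176, 184, 183, 238, 350, 548, 552, 547, 543, 537, 459, 343, 343, 344, 338, 343, 346, 346, 342, 342, 339, 339, 336, 389, 524, 534, 531, 540, 537, 531, 291, 248, 153, 153, 148, 143, 148, 139, 134, 130, 130, 129]
w26 dot 299.23584504044277 302.7513835674755 2349
[528, 524, 493, 162, 157, 162, 160, 157, 160, 166, 181, 206, 281, 519, 524, 527, 507, 182, 176, 176, 175, 171, 170, 171, 169, 170, 171, 165, 158, 163, 159, 157, 164, 158, 150, 324, 517, 505, 505, 274, 232, 142, 140, 139, 139, 137, 132, 131, 128, 117]
[[220.  261.1]
 [347.4 285.6]
 [343.6 341.4]
 [224.8 339.8]]
[(array([ 513.7, -104.8,  217.5]), array([-0.116,  0.184, -0.976]), array([4.51519547]), array([-1.9, -0.8, -2.7])), (array([ 511.3, -103.4,  217.8]), array([ 0.893, -0.387, -0.23 ]), array([8.07099286]), array([ 0.8, -0.1, -3. ]))]
```

```bash
python3 -m inch '[-2,3,-25,0,0,0,40, -2,3,-45,0,0,0,40, -2,3,-54,0,0,0,40, -2,3,-58,0,0,0,40, -2,3,-61,0,0,0,40, -2,3,-64,0,0,0,40, -2,3,-65,0,0,0,40, -2,3,-65,0,0,0,40]'; python3 -m inch '[0,0,-1,0,0,0,40, 0,0,-1,0,0,0,40, 0,0,-1,0,0,0,40]'
```

```text
clock: 77.55
eef_pos: [0.5104, -0.1002, 0.1503]
tool_rot: [0.151, 0.988, -0.001, 0.0]
ft_force: [0.1, 0.7, -1.5]
grip_width: 0.0587
grasp_force: 66.0
clock: 77.8
eef_pos: [0.5101, -0.1, 0.1491]
tool_rot: [0.151, 0.989, -0.001, 0.0]
ft_force: [-0.4, 0.3, -1.0]
grip_width: 0.0588
grasp_force: 66.0
```

```bash
python3 -m inch '[0,0,0,0,0,0,95, 0,0,0,0,0,0,95, 0,0,0,0,0,0,95, 0,0,0,0,0,0,95, 0,0,30,0,0,0,95, 0,0,70,0,0,0,95, 0,0,105,0,0,0,95, 0,0,105,0,0,0,95]'; python3 -m inch '[0,0,0,0,0,0,95, 0,0,0,0,0,0,95, 0,0,0,0,0,0,95]';python3 - <<'E'
from h import *
state()
im=bot.camera("wrist"); cv2.imwrite("pics/w27.png",im)
K,T=info("wrist")
for r in bot.silhouettes("wrist","cartridge_1"):
    x,y,w,h=cv2.boundingRect(r["mask"].astype(np.uint8)); print(round(r["confidence"],2),x,y,w,h)
    q=quad(im,x+3,x+w-3,y+3,y+h-2); print(q.round(1).tolist()); print(pnp(q,K,T,.0489,.0349))
    for z in(.12,.13,.144,.15): print(z,[np.round(np.linalg.norm(back("wrist",q[i],z)-back("wrist",q[(i+1)%4],z))*1000,1) for i in range(4)], back("wrist",q.mean(0),z).round(4))
E
```

```text
clock: 78.47
eef_pos: [0.5135, -0.1007, 0.2616]
tool_rot: [0.151, 0.988, -0.001, 0.007]
ft_force: [1.1, -0.1, 0.7]
grip_width: 0.0815
grasp_force: 0.0
clock: 78.72
eef_pos: [0.509, -0.0998, 0.2522]
tool_rot: [0.151, 0.988, -0.0, -0.002]
ft_force: [-0.2, 0.5, -0.3]
grip_width: 0.0811
grasp_force: 0.0
t 78.72 p [ 0.509  -0.0998  0.2522] R [-0.954  0.299 -0.004  0.299  0.954 -0.     0.003 -0.001 -1.   ] F [-0.2  0.5 -0.3] w 0.0811 g 0.0 q [-0.19  0.28  0.06  1.35 -0.    0.11]
0.98 240 181 92 69
[[247.6, 195.0], [322.4, 195.0], [320.6, 245.0], [249.4, 245.0]]
[(array([510.3, -99.9, 152.4]), array([ 0.049, -0.014, -0.999]), array([0.16128453])), (array([509.5, -99.7, 152.5]), array([ 0.56 , -0.174, -0.81 ]), array([1.25223631]))]
0.12 [np.float64(56.2), np.float64(40.7), np.float64(55.9), np.float64(40.7)] [ 0.5208 -0.1032  0.12  ]
0.13 [np.float64(53.9), np.float64(39.0), np.float64(53.7), np.float64(39.1)] [ 0.5175 -0.1022  0.13  ]
0.144 [np.float64(50.8), np.float64(36.8), np.float64(50.6), np.float64(36.8)] [ 0.5128 -0.1007  0.144 ]
0.15 [np.float64(49.5), np.float64(35.8), np.float64(49.3), np.float64(35.9)] [ 0.5108 -0.1001  0.15  ]
0.56 243 177 81 7Traceback (most recent call last):
  File "<stdin>", line 7, in <module>
  File "h.py", line 33, in quad
    c=max(cv2.findContours(z,0,1)[0],key=cv2.contourArea); h=cv2.convexHull(c)
ValueError: max() iterable argument is empty
```

```bash
python3 -m inch '[2,-2,-20,0,0,0,0, 2,-2,-40,0,0,0,0, 2,-2,-60,0,0,0,0, 2,-2,-72,0,0,0,0, 2,-2,-78,0,0,0,0, 2,-2,-78,0,0,0,0, 2,-2,-78,0,0,0,0]';python3 -m inch '[0,0,-3,0,0,0,0, 0,0,-6,0,0,0,0, 0,0,-9,0,0,0,0, 0,0,-12,0,0,0,0, 0,0,-12,0,0,0,0]'; python3 -m inch '[0,0,-3,0,0,0,0, 0,0,-6,0,0,0,0, 0,0,-6,0,0,0,0]'
python3 - <<'E'
from h import *
state()
E
```

```text
clock: 79.4
eef_pos: [0.5117, -0.102, 0.1754]
tool_rot: [0.151, 0.988, -0.0, -0.001]
ft_force: [-0.1, 0.1, -0.6]
grip_width: -0.0002
grasp_force: 0.0
clock: 79.82
eef_pos: [0.5123, -0.1021, 0.1639]
tool_rot: [0.151, 0.988, -0.001, 0.0]
ft_force: [0.0, -0.4, 1.5]
grip_width: 0.0
grasp_force: 0.5
clock: 80.07
eef_pos: [0.5122, -0.1021, 0.1576]
tool_rot: [0.151, 0.988, -0.001, 0.0]
ft_force: [1.1, 0.1, 1.9]
grip_width: 0.0001
grasp_force: 1.0
t 80.07 p [ 0.5122 -0.1021  0.1576] R [-0.954  0.299  0.     0.299  0.954 -0.001 -0.    -0.001 -1.   ] F [1.1 0.1 1.9] w 0.0001 g 1.0 q [-0.2   0.35 -0.11  1.12 -0.    0.11]
```

Smooth sinking. I continue to about 2 mm proud, then touch the table with the fingertips to calibrate the tip length.

```bash
python3 -m inch '[0,0,-3,0,0,0,0, 0,0,-6,0,0,0,0, 0,0,-9,0,0,0,0, 0,0,-11,0,0,0,0, 0,0,-12,0,0,0,0, 0,0,-12,0,0,0,0, 0,0,-12,0,0,0,0]'; python3 -m inch '[0,0,30,0,0,0,0, 0,0,70,0,0,0,0, 0,-20,90,0,0,0,0, 0,-60,90,0,0,0,0, 0,-100,80,0,0,0,0, 0,-140,60,0,0,0,0, 0,-180,20,0,0,0,0, 0,-200,-20,0,0,0,0]'; python3 -m inch '[0,0,-40,0,0,0,0, 0,0,-70,0,0,0,0, 0,0,-90,0,0,0,0, 0,0,-98,0,0,0,0, 0,0,-100,0,0,0,0, 0,0,-100,0,0,0,0, 0,0,-100,0,0,0,0]'; python3 -m inch '[0,0,-1,0,0,0,0, 0,0,-1,0,0,0,0, 0,0,-1,0,0,0,0]'; python3 -m inch '[0,0,-1,0,0,0,0, 0,0,-1,0,0,0,0, 0,0,-1,0,0,0,0]' ;python3 -m inch '[0,0,-1,0,0,0,0, 0,0,-1,0,0,0,0, 0,0,-1,0,0,0,0]'
```

```text
clock: 80.65
eef_pos: [0.512, -0.102, 0.1455]
tool_rot: [0.151, 0.988, -0.0, -0.0]
ft_force: [1.0, 0.9, 1.9]
grip_width: 0.0002
grasp_force: 1.1
clock: 81.32
eef_pos: [0.512, -0.2944, 0.143]
tool_rot: [0.152, 0.988, -0.001, 0.001]
ft_force: [0.9, 0.5, 0.4]
grip_width: 0.0
grasp_force: 0.0
clock: 81.9
eef_pos: [0.5129, -0.2917, 0.0443]
tool_rot: [0.151, 0.989, -0.001, 0.001]
ft_force: [0.3, 0.4, -0.3]
grip_width: 0.0003
grasp_force: 0.0
clock: 82.15
eef_pos: [0.5127, -0.2916, 0.0432]
tool_rot: [0.151, 0.989, -0.001, 0.001]
ft_force: [0.9, 0.2, 0.5]
grip_width: 0.0001
grasp_force: 0.0
clock: 82.4
eef_pos: [0.5119, -0.2913, 0.041]
tool_rot: [0.151, 0.988, -0.001, -0.0]
ft_force: [0.4, 0.2, -0.2]
grip_width: -0.0004
grasp_force: 0.0
clock: 82.65
eef_pos: [0.5118, -0.2912, 0.0397]
tool_rot: [0.151, 0.988, -0.0, -0.0]
ft_force: [0.9, -0.2, 0.0]
grip_width: 0.0
grasp_force: 0.0
```

Now slowly down to touch (about 17 mm more).

```bash
python3 -m inch '[0,0,-6,0,0,0,0, 0,0,-12,0,0,0,0, 0,0,-15,0,0,0,0, 0,0,-15,0,0,0,0, 0,0,-15,0,0,0,0]'; for i in 1; do :; done; python3 -m inch '[0,0,-1,0,0,0,0, 0,0,-1,0,0,0,0, 0,0,-1,0,0,0,0]'; python3 -m inch '[0,0,-1,0,0,0,0, 0,0,-1,0,0,0,0, 0,0,-1,0,0,0,0]' ; python3 -m inch '[0,0,-1,0,0,0,0, 0,0,-1,0,0,0,0, 0,0,-1,0,0,0,0]'
```

```text
clock: 83.07
eef_pos: [0.5114, -0.2911, 0.0241]
tool_rot: [0.151, 0.988, -0.0, -0.001]
ft_force: [-0.5, -0.3, -1.0]
grip_width: 0.0002
grasp_force: 0.0
clock: 83.32
eef_pos: [0.512, -0.2914, 0.024]
tool_rot: [0.151, 0.988, -0.001, -0.0]
ft_force: [-0.3, -0.6, -0.4]
grip_width: -0.0003
grasp_force: 0.0
clock: 83.57
eef_pos: [0.5119, -0.2913, 0.0229]
tool_rot: [0.151, 0.988, -0.001, -0.0]
ft_force: [0.8, 0.4, 0.9]
grip_width: 0.0
grasp_force: 0.0
clock: 83.82
eef_pos: [0.512, -0.2914, 0.0221]
tool_rot: [0.151, 0.988, -0.001, -0.0]
ft_force: [-0.3, 0.3, 1.6]
grip_width: 0.0002
grasp_force: 1.1
```

```bash
python3 -m inch '[0,0,40,0,0,0,0, 0,0,80,0,0,0,0, 0,0,120,0,0,0,0, 0,20,160,0,0,0,0, 0,50,190,0,0,0,0, 0,85,200,0,0,0,0, 0,120,200,0,0,0,0, 0,155,200,0,0,0,0]'; python3 -m inch '[0,30,0,0,0,0,0, 0,34,-15,0,0,0,0, 0,34,-40,0,0,0,0, 0,34,-60,0,0,0,0, 0,34,-70,0,0,0,0, 0,34,-72,0,0,0,0, 0,34,-72,0,0,0,0, 0,34,-72,0,0,0,0]'; python3 -m inch '[0,0,-1,0,0,0,0, 0,0,-2,0,0,0,0, 0,0,-3,0,0,0,0, 0,0,-4,0,0,0,0, 0,0,-4,0,0,0,0, 0,0,-4,0,0,0,0]'
python3 - <<'E'
from h import *
state()
E
```

```text
clock: 84.48
eef_pos: [0.5125, -0.1353, 0.2236]
tool_rot: [0.152, 0.988, -0.001, 0.002]
ft_force: [0.5, 0.6, 0.4]
grip_width: 0.0001
grasp_force: 0.0
clock: 85.15
eef_pos: [0.5126, -0.1027, 0.1507]
tool_rot: [0.151, 0.988, -0.001, 0.0]
ft_force: [0.4, -0.2, 0.4]
grip_width: -0.0001
grasp_force: 0.0
clock: 85.65
eef_pos: [0.5118, -0.1023, 0.1459]
tool_rot: [0.151, 0.988, -0.0, -0.0]
ft_force: [0.2, -0.6, -0.1]
grip_width: 0.0001
grasp_force: 0.0
t 85.65 p [ 0.5118 -0.1023  0.1459] R [-0.954  0.299 -0.001  0.299  0.954 -0.001  0.    -0.001 -1.   ] F [ 0.2 -0.6 -0.1] w 0.0001 g 0.0 q [-0.2   0.36 -0.13  1.09 -0.    0.11]
```

```bash
python3 -m inch '[0,0,-1,0,0,0,0, 0,0,-1,0,0,0,0, 0,0,-1,0,0,0,0]'; python3 -m inch '[0,0,-1,0,0,0,0, 0,0,-1,0,0,0,0, 0,0,-1,0,0,0,0]';python3 -m inch '[0,0,-1,0,0,0,0, 0,0,-1,0,0,0,0, 0,0,-1,0,0,0,0]'
```

```text
clock: 85.9
eef_pos: [0.512, -0.1023, 0.1451]
tool_rot: [0.151, 0.988, -0.001, -0.0]
ft_force: [0.1, 0.4, 3.2]
grip_width: 0.0
grasp_force: 1.1
clock: 86.15
eef_pos: [0.5121, -0.1023, 0.1441]
tool_rot: [0.151, 0.988, -0.001, -0.0]
ft_force: [-1.1, 0.9, 4.1]
grip_width: -0.0001
grasp_force: 2.0
clock: 86.4
eef_pos: [0.512, -0.1024, 0.1429]
tool_rot: [0.151, 0.988, -0.001, -0.0]
ft_force: [-0.9, 0.2, 3.8]
grip_width: 0.0
grasp_force: 2.0
```

```bash
python3 -m inch '[0,0,-0.8,0,0,0,0, 0,0,-0.8,0,0,0,0, 0,0,-0.8,0,0,0,0, 0,0,-0.8,0,0,0,0]'; python3 -m inch '[0,0,20,0,0,0,0, 0,0,60,0,0,0,0, 0,0,110,0,0,0,0, 0,0,110,0,0,0,50, 0,0,110,0,0,0,95, 0,0,110,0,0,0,95, 0,0,110,0,0,0,95, 0,0,110,0,0,0,95]'
python3 - <<'E'
from h import *
state()
im=bot.camera("wrist"); cv2.imwrite("pics/w28.png",im)
K,T=info("wrist")
for r in bot.silhouettes("wrist","cartridge_1")[:1]:
    x,y,w,h=cv2.boundingRect(r["mask"].astype(np.uint8)); print(round(r["confidence"],2),x,y,w,h)
    q=quad(im,x+3,x+w-3,y+3,y+h-2); print(q.round(1).tolist()); print(pnp(q,K,T,.0489,.0349))
    for z in(.11,.12,.13): print(z,[np.round(np.linalg.norm(back("wrist",q[i],z)-back("wrist",q[(i+1)%4],z))*1000,1) for i in range(4)])
E
```

```text
clock: 86.73
eef_pos: [0.512, -0.1024, 0.142]
tool_rot: [0.151, 0.988, -0.001, -0.0]
ft_force: [-1.1, -0.0, 3.6]
grip_width: 0.0002
grasp_force: 1.7
clock: 87.4
eef_pos: [0.5107, -0.1021, 0.2498]
tool_rot: [0.151, 0.988, -0.0, -0.002]
ft_force: [0.1, -0.1, 0.1]
grip_width: 0.0605
grasp_force: 0.0
t 87.40 p [ 0.5107 -0.1021  0.2498] R [-0.954  0.299 -0.005  0.299  0.954 -0.     0.005 -0.002 -1.   ] F [ 0.1 -0.1  0.1] w 0.0605 g 0.0 q [-0.2   0.29  0.06  1.35 -0.    0.11]
0.85 246 175 82 59
[[252.6, 184.0], [321.5, 184.0], [319.8, 230.0], [254.4, 230.0]]
[(array([ 510.3, -100.1,  128.3]), array([ 0.017,  0.004, -1.   ]), array([0.18538647])), (array([509.6, -99.9, 128.5]), array([ 0.529, -0.161, -0.833]), array([1.10231992]))]
0.11 [np.float64(53.0), np.float64(37.7), np.float64(52.3), np.float64(37.7)]
0.12 [np.float64(50.9), np.float64(36.3), np.float64(50.3), np.float64(36.3)]
0.13 [np.float64(48.9), np.float64(34.9), np.float64(48.3), np.float64(34.9)]
```

```bash
python3 -m inch '[0,0,40,0,0,0,95, -10,-40,60,0,0,0,95, -30,-80,60,0,0,0,95, -60,-120,60,0,0,0,95, -90,-150,60,0,0,0,95, -120,-180,60,0,0,0,95, -150,-210,60,0,0,0,95, -180,-240,60,0,0,0,95]'; python3 -m inch '[0,0,0,0,0,0,95, 0,0,0,0,0,0,95, 0,0,0,0,0,0,95]'
python3 - <<'E'
from h import *
state()
a0=cv2.imread("pics/scene0.png")
for n in("scene","top"):
    im=bot.camera(n); cv2.imwrite(f"pics/{n}29.png",im)
    for t,z in(("cartridge_1",.12),("timer",.022),("petri_2",.014),("tape_roll",.019)):
        for r in bot.silhouettes(n,t): print(n,t,round(r["confidence"],2),np.round(r["uv"]),rect(r["mask"],n,z)[:2])
    for t in("lid_bar","lid_hinge"):
        for r in bot.spot_point(n,t): print(n,t,round(r["confidence"],2),np.round(r["uv"],1))
d=cv2.absdiff(cv2.imread("pics/scene5.png"),cv2.imread("pics/scene29.png")).sum(2)[150:203,270:318]
print('lid diff scene5 vs now',d.mean(),(d>60).sum())
a=cv2.absdiff(cv2.imread("pics/top0.png"),cv2.imread("pics/top29.png")).sum(2)
for nm,(x,y) in dict(timer=(215,244),petri=(331,168),tape=(182,255)).items(): print(nm,(a[y-14:y+14,x-14:x+14]>60).sum())
E
```

```text
clock: 88.17
eef_pos: [0.3427, -0.3306, 0.3112]
tool_rot: [0.151, 0.989, -0.0, -0.001]
ft_force: [-0.4, -0.9, 0.0]
grip_width: 0.0807
grasp_force: 0.0
clock: 88.42
eef_pos: [0.3444, -0.3295, 0.3114]
tool_rot: [0.152, 0.988, 0.0, -0.001]
ft_force: [0.3, 0.8, 0.5]
grip_width: 0.0811
grasp_force: 0.0
t 88.42 p [ 0.3444 -0.3295  0.3114] R [-0.954  0.3   -0.001  0.3    0.954  0.     0.001 -0.    -1.   ] F [0.3 0.8 0.5] w 0.0811 g 0.0 q [-0.76  0.18  0.07  1.47 -0.   -0.46]
scene timer 0.88 [241. 278.] (485.9, 127.1)
scene petri_2 0.42 [293. 183.] (841.2, -348.3)
scene tape_roll 0.75 [209. 302.] (460.2, 236.3)
scene lid_bar 0.88 [286.8 158.2]
scene lid_hinge 0.95 [295.1 200.9]
top cartridge_1 0.9 [288. 233.] (512.1, -99.1)
top timer 0.63 [215. 244.] (497.6, 116.7)
top petri_2 0.81 [331. 173.] (700.7, -229.9)
top tape_roll 0.54 [180. 256.] (468.1, 227.6)
top lid_bar 0.96 [300.2 193.9]
top lid_hinge 0.92 [294.1 218. ]
lid diff scene5 vs now 7.8203616352201255 0
timer 0
petri 0
tape 0
```

```bash
python3 -c "
from workcell import bot
print(bot.job_done())"
```

```text
the job is handed in; nothing more can be done
None
```

The job is handed in: the lid was left at about 110°, all four cartridges are piled dot up with the top one flush with the deck, and the timer, petri dish and tape roll have not moved; the third cartridge jammed once with about 71 N at the wrist, but I lifted it out and reseated it level.

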